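Index a plywood hub to the scanner, scan it and unload it

ROBOT

A 7-joint arm with a two-finger parallel gripper is mounted at the origin on the work surface. World frame = base frame: x ahead of the robot, y to its left, z up, the work surface at z = 0. Lengths are in m, angles in degrees, forces in N, time in s.
With the tool pointing down it reaches from about 0.425 to 0.925 m from the base axis. Payload 6.8 kg.
Tool frame: the origin (TCP) lies at the very end of the fingers, on their centre line; the grasp point (between the pads) lies behind it (robot.pinch_z is the y of the grasp point in the tool frame, in m); y points along the fingers, x is the direction in which the jaws open and shut, and the axes are right-handed (so a half turn about y gives the same grasp; the last joint's range is limited). The gripper opens to 88 mm and grips with 3 to 60 N. Pads are 20 mm wide; open, the fingers measure 115 mm over their backs; the gripper's body (75 mm by 178 mm) begins 61 mm behind the grasp point.
Start: joints at [-71.625, 27.33, 1.283, 89.118, -0.659, 63.558, -4.761], TCP at [0.281, 0.614, 0.223] pointing down, gripper open.
Joint ranges: [-169.35, 169.35], [-19.33, 120.38], [-80.79, 83.38], [13.8, 139.57], [-78.32, 258.32], [9.67, 109.79], [-169.56, 169.56]. Speed limits (degrees/s): [136.94, 136.94, 180, 180, 180, 180, 180].

INTERFACE

Orientations are given as [roll, pitch, yaw] about the fixed x, y, z axes, in that order (R = Rz(yaw) Ry(pitch) Rx(roll)).
In Python, from bench import robot gives the robot as it stands.
- The arm moves only by the tool step_arm, never from a script. Its arguments are lists of equal length, an entry for each row: "offset": the shift along the tool's x, y, z in mm, a list of three; "delta_rot": the turn, a rotation vector about the tool's x, y, z in degrees, a list of three. A call has 1 to 12 rows; each row shifts and turns the pose as measured when the row begins, along the tool's axes as they then stand; what a row does not reach is not made up. A row lasts 1/10 s, in which the tool goes at most 50 mm and 8.59 degrees, less where a joint would pass 70% of its speed; a pose out of reach is approached as far as the arm can. A call with a gripper value outside its range is refused whole. "fingers" is the finger opening in mm, from 0 to 87.8, set as the call begins (left out, the last holds). The fingers move at their own pace and stop on an object; "squeeze" is the grip in N (left out, the last holds). Time passes only in rows, so rows that do not move let the fingers close. It gives the time, the measured TCP pose, the force and the opening at its end, in the units of the state.
- robot.read_state(): the state, without advancing time (a new reading comes with each control period).
- robot.grab_frame(name): name is "scene" or "top" or "wrist"; returns the picture (384x512x3 uint8, red, green, blue); there is no depth.
- robot.camera_info(name): a dict with "fovy" (degrees; the focal length in pixels is half the picture's height over the tangent of half this angle, whatever the lens; pixels are square), "cx", "cy" (the principal point, pixels), "pose" (4x4, takes a point from camera to world coordinates); the wrist camera has in their place "hand_eye" (4x4, takes a point from camera to tool coordinates, whose origin is the TCP and whose axes are the tool frame's). Camera axes: x right, y up, looking along -z (the intrinsics and any distortion apply to the point x, -y, -z); pixel columns grow to the right and rows downward; lengths in m; the calibration is good to about 2 mm. A picture is of the moment at which its call begins: read the wrist's pose just before it. camera_info takes no time and is no camera call.
- robot.sign_off(): hands the job in, once; it reports no verdict.
Trained networks look in the newest picture that a camera, given by its name, has taken for a name from the list of things; names that differ only in an ending like _2 or _b are one class to them, and where a whole thing is asked for, a point or a joint stands for the part that bears it (a point fixed in the world has none). Each returns a list of dicts, best first, with "p" (0 to 1); they miss things now and then, are a little off and sometimes report something else, mostly with a low value. They report only what shows in the picture. A call takes as long as a camera call.
- robot.find_in(query, camera): "at" ([column, row] in pixels, amid what is visible of it).
The state is a dict: "time": time; "q": joint angles; "qvel": joint speeds; "tau": joint torques, N m; "tcp_pos": TCP position; "orientation": TCP orientation; "contact_force": force on the tool from outside, world axes, zero at the start; "wrist_torque": the same for the moment, N m; "gripper_width": opening from 0.0 (shut) to 1.0 (fully open).
Only numpy, scipy, OpenCV 4.12 (cv2) and the standard library are available. Lean on these libraries where they do the work, as an engineer would, in place of code of your own. Each camera call takes 0.05 s, during which the arm holds its last target.

TASK

Without lifting it, slide the wooden toothed hub off the yellow-railed infeed deck into the blue bay of the turntable until it rests on the bay's stop, then turn the red handwheel three full turns clockwise (seen from above), stopping with its white crank knob at the white index mark. Tilt the black jog lever to its green side, hold it over for about a second to run the scan and let it spring back to the middle, never tilting it to the red side. Finally slide the hub out of the bay onto the green-railed outfeed deck up to the end stop, leaving the handwheel where it is and the other things on the desk undisturbed.

Things in the scene. Friction and masses are not known exactly. Their poses are not given: they have to be found in the camera images.
- indexer: Fixed plywood indexer carrying turntable, handwheel and two decks; board 300 x 420 x 15 mm. Origin: on the turntable's axis at table level; its y runs from the outfeed deck (-y) to the infeed deck (+y), z up. Place and yaw vary. In its frame the wheel's axis is at x 105, y 127 mm; a white scanner head 95 mm tall stands at x -145, y -75 mm.
- table_axis (a point): Centre of the turntable's flat top, 46 mm above the desk. The turntable is a plywood disc of 100 mm radius; it is bare except for the blue bay.
- infeed (a point): Middle of the infeed deck's top, 47.5 mm above the desk, axes as the indexer. Deck from y = 103 to 210 mm of the indexer, x within 40 mm, open at both ends, two yellow side rails 10 mm high leaving a 56 mm wide lane along y. Towards the turntable: a 3 mm gap and a 1.5 mm step down.
- hub: The part: toothed plywood hub, an upright round disc of 48 mm diameter and 26 mm height, about 70 g, standing flat on the infeed deck between the yellow rails at the start. Origin: centre of its underside; z along its axis.
- bay (a point): Where the hub's origin lies when seated in the bay: 60 mm from the turntable's axis, at its top surface; +y axis radially outward. Lane 60 mm wide between blue walls 12 mm high (36 to 85 mm from the axis, then flared), open outward; inner stop strip 5 mm high, 32 to 36 mm from the axis, low enough to reach over behind the hub. At wheel 0 it faces the infeed, at 3 turns the outfeed deck.
- wheel_hub (a point): On the handwheel's vertical axis, at the top of its spokes, 78 mm above the desk. The wheel lies level: rim 120 mm across of 12 mm round bar, three spokes 10 mm wide at 120 degrees, one under the knob; spokes and rim 67 to 79 mm above the desk, hub 24 mm across. Openings between spokes are clear from 12 to 54 mm from the axis down to a housing 40 mm above the desk: a fingertip fits in to push a spoke.
- handwheel (a joint): Angle of the red handwheel (rad), growing clockwise seen from above; 0 with the crank knob at the white mark, which is towards the indexer's +x from the wheel's axis. Starts within 0.4 of 0; three full turns = 18.85. One turn moves the turntable 60 degrees the same way. Stays where it is left; takes about 0.08 N m.
- crank_top (a point): Centre of the top of the white crank knob: upright cylinder, 18 mm diameter, 32 mm tall, on the handwheel's spoke 48 mm from its axis, top 113 mm above the desk; it spins freely about its own axis.
- index_mark (a point): Top of the white index post (16 x 12 mm) beside the handwheel, 65 mm above the desk, 72 mm from the wheel's axis in the indexer's +x direction; the wheel's rim reaches out to 66 mm and passes it.
- outfeed (a point): Point on the outfeed deck where the hub's origin should end, 172 mm from the turntable's axis, 44.5 mm above the desk (1.5 mm below the turntable's top), axes as the indexer. The deck runs from y = -103 to -210 mm; green side rails 10 mm high leave a 72 mm lane; the end stop, 10 mm high, has its face at y = -203 mm, so a hub touching it is 7 mm past this point.
- console: Fixed grey console 80 x 80 x 40 mm with the jog lever on top; origin at the centre of its underside; place and yaw vary. Green strip along its +y edge, red strip along its -y edge.
- jog_lever (a joint): Tilt of the jog lever (rad): 0 upright, positive towards the green strip (console +y), negative towards the red; stops at 0.55 either way. Springs back to 0 (0.4 N m per rad, about 2.5 N at the ball for 0.4 rad). The scan runs while it is past 0.3.
- lever_ball (a point): Centre of the lever's black ball, 24 mm diameter, 110 mm above the desk when upright, 65 mm above the lever's pivot; the stem below is 10 mm thick.
- motor: Bystander: small yellow gear motor 45 x 22 x 25 mm lying on the indexer's baseboard.
- spacer: Bystander: wooden ring 36 mm across, 12 mm high, on the indexer's baseboard.
- water: Bystander: water bottle 64 mm across, 200 mm tall.
- spare_gear: Bystander: flat plywood gear 124 mm across, 16 mm high.
- driver: Bystander: screwdriver lying on the desk.
- mug: Bystander: blue mug, 80 mm across, 90 mm tall.
- phone: Bystander: white phone 75 x 150 x 10 mm lying face up.

How it is judged:
By the outcome, as a careful person would: the job done as asked, in the order asked, and still so for the second after the job is handed in, with the robot touching nothing.
It also fails if it takes over 72 s, if anything falls off the work surface, if the arm or the gripper's body presses on something with over 40 N, if the wrist force passes 120 N, or if a joint passes its speed limit or range.

## Working session

There is one attempt and no reset: what is moved stays moved. The work goes in short steps, Python scripts to look and compute and a tool call to move; the robot and the scene stay as the last step left them, time stands still between calls to the robot, and variables do not carry over. Pictures are saved under pics/ and viewed, and the job is handed in when it is done.

Besides the shell and the picture viewer there is one more tool, called in YAML: its name, and indented under it one key for each argument. step_arm: Moves the arm, as the interface text tells. Its arguments: {"type":"object","properties":{"offset":{"type":"array"},"delta_rot":{"type":"array"},"fingers":{"type":"number"},"squeeze":{"type":"number"}},"required":["offset","delta_rot"]}

```bash
ls; mkdir -p pics; python3 - <<'E'
from bench import robot
import cv2
s=robot.read_state(); print(s)
for n in ("scene","top","wrist"):
    im=robot.grab_frame(n); cv2.imwrite(f"pics/{n}0.png",im[:,:,::-1]); print(n,robot.camera_info(n))
print(robot.pinch_z)
for q in ("hub","handwheel","crank_top","index_mark","lever_ball","console","turntable","indexer","bay","infeed","outfeed","wheel_hub","motor","spacer"):
    for c in ("top","scene"):
        try: print(q,c,robot.find_in(q,c)[:2])
        except Exception as e: print(q,c,e)
print(robot.read_state()["time"])
E
```

```text
pics
{'time': 0.0, 'q': array([-71.62524184,  27.37502083,   1.27973983,  89.17625654,
        -0.65732457,  63.55691435,  -4.76247606]), 'qvel': array([-0.01834674,  0.05766038,  0.01175244, -0.01817766,  0.00058533,
       -0.00462596, -0.03951509]), 'tau': array([ 8.90384963e-04, -5.82860827e+01,  1.53540216e+00, -2.72612107e+01,
       -5.42433292e-02,  1.70414377e-02,  1.83856173e-04]), 'tcp_pos': array([0.28042704, 0.61335163, 0.22170585]), 'orientation': array([-90.00873887,   0.10046795,  65.43253039]), 'contact_force': array([-0.6428523 ,  0.59280333, -0.33582695]), 'wrist_torque': array([-0.01962172,  0.02092754, -0.00832429]), 'gripper_width': 1.0007558762483006}
scene {'fovy': 54.668068873378786, 'cx': 255.366005194417, 'cy': 195.18222401218924, 'pose': array([[ 0.78704839, -0.49661108,  0.36596757,  1.07217573],
       [ 0.61687815,  0.62971026, -0.47215076, -0.60782568],
       [ 0.00402177,  0.59736289,  0.80196097,  1.12686935],
       [ 0.        ,  0.        ,  0.        ,  1.        ]])}
top {'fovy': 52.62108604123225, 'cx': 257.6949606413408, 'cy': 188.77371097609
[... 1901 characters left out ...]
.4, 219.6], 'p': 0.95}]
bay scene [{'at': [243.3, 175.3], 'p': 0.61}]
infeed top [{'at': [237.8, 214.4], 'p': 0.73}]
infeed scene [{'at': [243.7, 183.0], 'p': 0.67}, {'at': [239.9, 268.6], 'p': 0.28}]
outfeed top [{'at': [232.1, 216.9], 'p': 0.88}]
outfeed scene [{'at': [244.3, 185.7], 'p': 0.62}]
wheel_hub top [{'at': [195.6, 186.2], 'p': 0.79}, {'at': [107.7, 231.8], 'p': 0.51}]
wheel_hub scene [{'at': [291.0, 167.6], 'p': 0.68}]
motor top [{'at': [248.9, 184.6], 'p': 0.62}]
motor scene [{'at': [257.7, 204.3], 'p': 0.56}, {'at': [165.4, 250.5], 'p': 0.26}]
spacer top [{'at': [278.4, 194.8], 'p': 0.46}, {'at': [349.2, 222.8], 'p': 0.37}]
spacer scene [{'at': [284.3, 166.9], 'p': 0.68}]
1.45
```

View pics/top0.png

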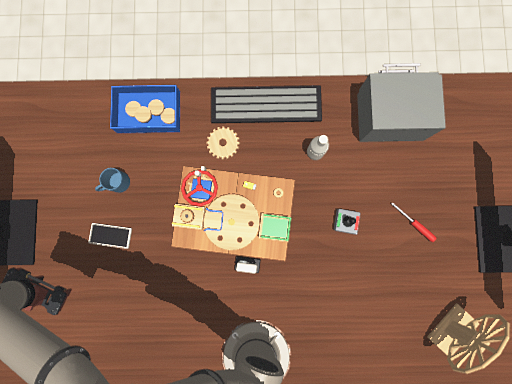

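View pics/scene0.png

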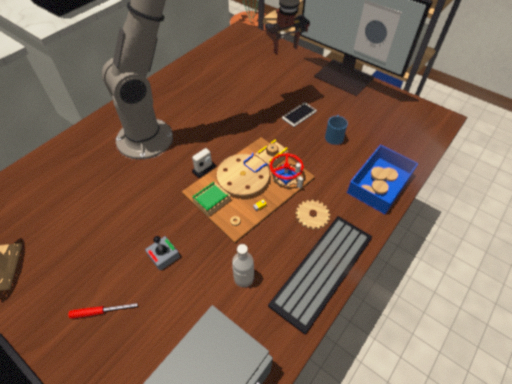

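View pics/wrist0.png

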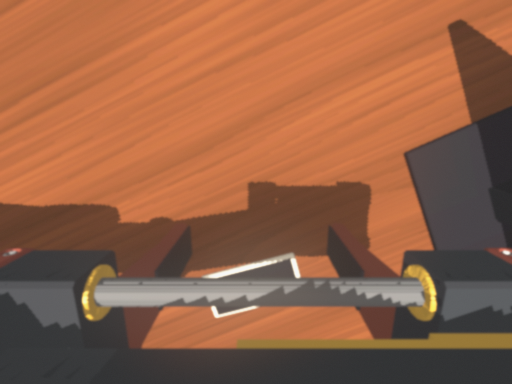

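```bash
python3 - <<'E'
import cv2
im=cv2.imread("pics/top0.png"); cv2.imwrite("pics/topz.png",cv2.resize(im[130:310,140:400],None,fx=3,fy=3,interpolation=cv2.INTER_CUBIC))
im=cv2.imread("pics/scene0.png"); cv2.imwrite("pics/scenez.png",cv2.resize(im[110:310,120:360],None,fx=3,fy=3,interpolation=cv2.INTER_CUBIC))
E
```

```text
(no output)
```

View pics/topz.png

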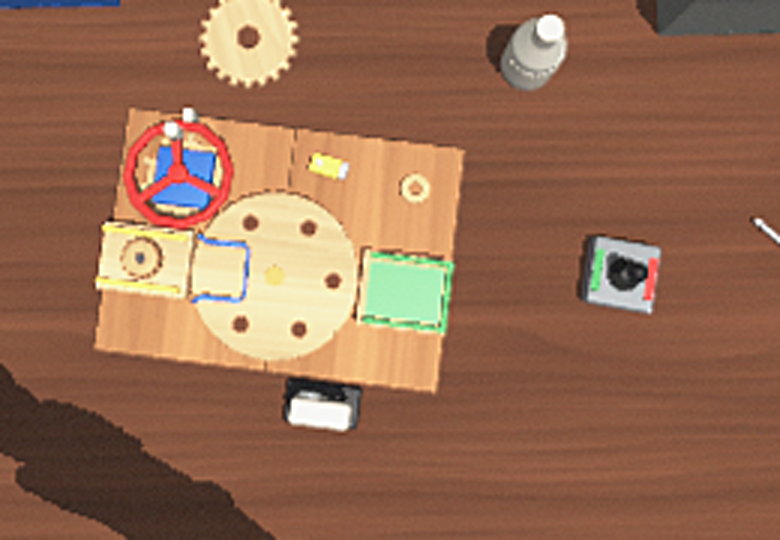

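View pics/scenez.png

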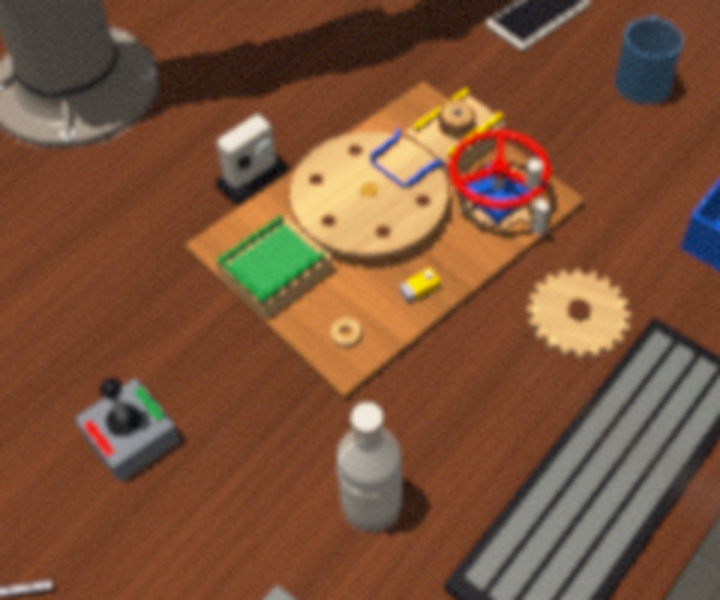

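```bash
cat > h.py <<'E'
import numpy as np, cv2
from scipy.spatial.transform import Rotation as R
TOP=dict(fovy=52.62108604123225,cx=257.6949606413408,cy=188.7737109760948,pose=np.array([[-0.01449914,0.99314555,-0.11598143,0.43100268],[-0.999838,-0.01563765,-0.00891232,-0.02687246],[-0.01066491,0.11583342,0.9932114,1.44007721],[0,0,0,1]]))
SC=dict(fovy=54.668068873378786,cx=255.366005194417,cy=195.18222401218924,pose=np.array([[0.78704839,-0.49661108,0.36596757,1.07217573],[0.61687815,0.62971026,-0.47215076,-0.60782568],[0.00402177,0.59736289,0.80196097,1.12686935],[0,0,0,1]]))
WR=dict(fovy=70.73792608828103,cx=258.97576594449345,cy=199.4029012329114)
HE=np.array([[9.99999181e-01,-3.23363388e-04,1.23797035e-03,-9.59316876e-04],[1.27950200e-03,2.55007430e-01,-9.66938247e-01,-1.61177765e-01],[-3.01920985e-06,9.66939040e-01,2.55007635e-01,7.10169413e-02],[0,0,0,1]])
def tcpT(s):
    T=np.eye(4);T[:3,:3]=R.from_euler('xyz',s['orientation'],degrees=True).as_matrix();T[:3,3]=s['tcp_pos'];return T
def wristcam(s): return dict(WR,pose=tcpT(s)@HE)
def proj(c,P):
    P=np.atleast_2d(P);f=192/np.tan(np.radians(c['fovy']/2))
    Q=(P-c['pose'][:3,3])@c['pose'][:3,:3]
    return np.c_[c['cx']+f*Q[:,0]/-Q[:,2],c['cy']-f*Q[:,1]/-Q[:,2]]
def back(c,uv,z):
    f=192/np.tan(np.radians(c['fovy']/2))
    d=c['pose'][:3,:3]@np.array([(uv[0]-c['cx'])/f,-(uv[1]-c['cy'])/f,-1.])
    o=c['pose'][:3,3];return o+d*(z-o[2])/d[2]
def i2w(p,x,y,yaw):
    p=np.atleast_2d(p).astype(float);c,s=np.cos(yaw),np.sin(yaw)
    return np.c_[x+c*p[:,0]-s*p[:,1],y+s*p[:,0]+c*p[:,1],p[:,2]]
E
cat > fit.py <<'E'
from h import *
from scipy.optimize import least_squares
M=np.array([[150,210,15],[150,-210,15],[-150,-210,15],[-150,210,15],[0,0,46],[105,127,78],[177,127,65]])/1e3
t=np.array([[128,108],[464,150],[437,392],[95,349],[275,275],[177,171],[189,115]])/3+[140-.33,130-.33]
s=np.array([[582,203],[346,395],[188,243],[425,82],[369,189],[499,172],[541,205]])/3+[120-.33,110-.33]
for name,use in (("top",[(TOP,t)]),("sc",[(SC,s)]),("both",[(TOP,t),(SC,s)])):
    f=lambda p:np.concatenate([(proj(c,i2w(M,*p))-o).ravel() for c,o in use])
    r=least_squares(f,[.5,0,0],loss='soft_l1');print(name,r.x[:2],np.degrees(r.x[2]));print(f(r.x).reshape(-1,2).round(1).tolist())
for n,uv,z in(("hub",(141,257),.0735),("knob",(172,130),.113),("cons",(0,0),.04)):
    print(n,back(TOP,np.array(uv)/3+[139.67,129.67],z))
E
python3 fit.py
```

```text
top [0.50530416 0.07851919] -7.166839818939084
[[-0.7, 2.2], [-0.4, 0.3], [0.3, 1.4], [-0.6, 2.8], [0.9, -7.7], [0.8, -6.9], [-0.1, -7.4]]
sc [0.50146176 0.07872027] -6.727862264428697
[[-0.9, -4.1], [-0.6, -1.6], [-2.6, -0.1], [-3.3, -2.1], [4.7, 3.9], [5.3, 0.9], [5.8, 2.7]]
both [0.50329415 0.07840478] -6.9928045599503275
[[-0.8, 2.9], [-0.5, 0.7], [0.5, 1.8], [-0.5, 3.5], [0.9, -7.1], [0.7, -6.2], [-0.2, -6.7], [-0.5, -3.6], [-0.6, -1.3], [-2.3, -0.1], [-2.7, -1.8], [5.1, 4.2], [5.7, 1.3], [6.1, 3.2]]
hub [0.50033717 0.23690591 0.0735    ]
knob [0.64426088 0.19441249 0.113     ]
cons [0.82201744 0.42012341 0.04      ]
```

```bash
cat > fit.py <<'E'
from h import *
from scipy.optimize import least_squares
M=np.array([[150,210,15],[150,-210,15],[-150,-210,15],[-150,210,15],[0,0,46],[105,127,78],[177,127,65]])/1e3
B=np.array([1,1,1,1,0,0,0.])[:,None]
t=np.array([[128,108],[464,150],[437,392],[95,349],[275,275],[177,171],[189,115]])/3+[140-.33,130-.33]
s=np.array([[582,203],[346,395],[188,243],[425,82],[369,189],[499,172],[541,205]])/3+[120-.33,110-.33]
for name,use in (("top",[(TOP,t)]),("sc",[(SC,s)]),("both",[(TOP,t),(SC,s)])):
    f=lambda p:np.concatenate([(proj(c,i2w(M+B*[p[3],p[4],0],*p[:3]))-o).ravel() for c,o in use])
    r=least_squares(f,[.5,0,0,0,0],loss='soft_l1');p=r.x;print(name,p[:2],np.degrees(p[2]),p[3:]);print(f(r.x).reshape(-1,2).round(1).tolist())
def w2i(w): 
    d=np.array(w)[:2]-p[:2];c,s_=np.cos(p[2]),np.sin(p[2]);return d@np.array([[c,-s_],[s_,c]])
for n,uv,z in(("hub",(141,257),.0735),("knob",(172,130),.113)):
    w=back(TOP,np.array(uv)/3+[139.67,129.67],z);print(n,w,w2i(w))
uv=proj(TOP,i2w([[.105,.127,.078]],*p[:3]));print(uv)
# console from top: strips
for n,uv in(("green",(597,270)),("red",(651,279)),("ball",(633,270))):
    print(n,back(TOP,np.array(uv)/3+[139.67,129.67],.04 if n!="ball" else .11))
for n,uv in(("green",(149,403)),("red",(99,438)),("ball",(111,388))):
    print(n,back(SC,np.array(uv)/3+[119.67,109.67],.04 if n!="ball" else .11))
E
python3 fit.py
```

```text
top [0.47814733 0.08166275] -7.857750521755985 [0.03371587 0.00015173]
[[0.2, -0.1], [0.3, -0.6], [0.0, 0.3], [-0.6, 0.3], [0.0, -0.1], [0.3, 0.4], [-0.3, -0.3]]
sc [0.47600032 0.08026215] -8.350100921499966 [0.03733628 0.0016915 ]
[[1.8, -0.9], [-0.5, 0.4], [-0.8, 0.2], [0.3, -0.3], [-0.2, 0.5], [0.2, -1.6], [0.1, 0.4]]
both [0.47707127 0.08104356] -8.024371050353075 [0.03512473 0.00092012]
[[0.4, -0.3], [0.4, -0.5], [-0.1, 0.4], [-0.7, -0.0], [0.2, 0.2], [0.6, 0.6], [-0.0, -0.1], [1.5, -1.4], [-0.2, 0.1], [-1.0, 0.3], [-0.2, -0.6], [0.1, 0.5], [0.5, -1.8], [0.5, 0.2]]
hub [0.50033717 0.23690591 0.0735    ] [0.0012806  0.15758406]
knob [0.64426088 0.19441249 0.113     ] [0.14972697 0.13559763]
[[199.23775994 187.24222379]]
green [ 0.47829523 -0.30328571  0.04      ]
red [ 0.46661631 -0.3672371   0.04      ]
ball [ 0.47532298 -0.33027367  0.11      ]
green [ 0.47660981 -0.30384583  0.04      ]
red [ 0.46533913 -0.36752958  0.04      ]
ball [ 0.47089988 -0.33547118  0.11      ]
```

```bash
python3 - <<'E'
import cv2
im=cv2.imread("pics/top0.png"); cv2.imwrite("pics/topc.png",cv2.resize(im[195:245,320:375],None,fx=10,fy=10,interpolation=cv2.INTER_CUBIC))
E
```

```text
(no output)
```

View pics/topc.png

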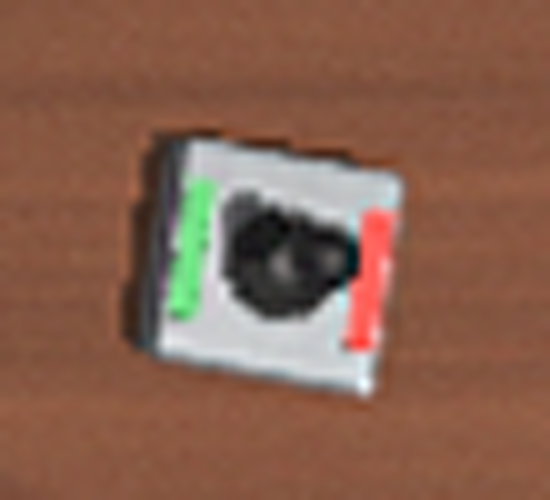

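step_arm:
  offset:
    - [-35,0,-20]
    - [-39,0,-30]
    - [-39,0,-30]
    - [-39,0,-30]
    - [-39,0,-30]
    - [-39,0,-30]
    - [-39,0,-30]
    - [-39,0,-30]
    - [-39,0,-30]
    - [0,0,0]
  delta_rot:
    - [0,-8.3,0]
    - [0,-8.3,0]
    - [0,0,0]
    - [0,0,0]
    - [0,0,0]
    - [0,0,0]
    - [0,0,0]
    - [0,0,0]
    - [0,0,0]
    - [0,0,0]
  fingers: 80
  squeeze: 10

```text
time: 2.45
tcp_pos: [0.479, 0.2227, 0.222]
orientation: [-90.1, -0.3, 82.9]
contact_force: [-0.0, -0.8, 1.1]
gripper_width: 0.913
```

```bash
cat >> h.py <<'E'
P0=np.array([0.4775,0.0813,np.radians(-8.0)])
def w2i(w,p=P0):
    d=np.array(w)[:2]-p[:2];c,s=np.cos(p[2]),np.sin(p[2]);return np.array([c*d[0]+s*d[1],-s*d[0]+c*d[1]])
E
python3 - <<'E'
from h import *
from bench import robot
s=robot.read_state(); im=robot.grab_frame("wrist"); cv2.imwrite("pics/w1.png",cv2.resize(im[:,:,::-1],(768,576)))
np.save("s1.npy",s,allow_pickle=True)
print(s['tcp_pos'],s['orientation'],w2i(s['tcp_pos']))
c=wristcam(s)
M=np.array([[0,0,46],[105,127,78],[177,127,65],[0,158,73.5],[0,36,51],[40,103,47.5],[-40,103,47.5],[40,210,47.5],[-40,210,47.5]])/1e3
print((proj(c,i2w(M,*P0))*1.5).round(0).tolist())
E
```

```text
[0.47901938 0.22270716 0.2220403 ] [-90.10911098  -0.25445257  82.90325613] [-0.01817548  0.14024245]
[[225.0, 297.0], [371.0, 428.0], [372.0, 489.0], [411.0, 308.0], [266.0, 299.0], [346.0, 343.0], [345.0, 252.0], [467.0, 344.0], [473.0, 254.0]]
```

View pics/w1.png

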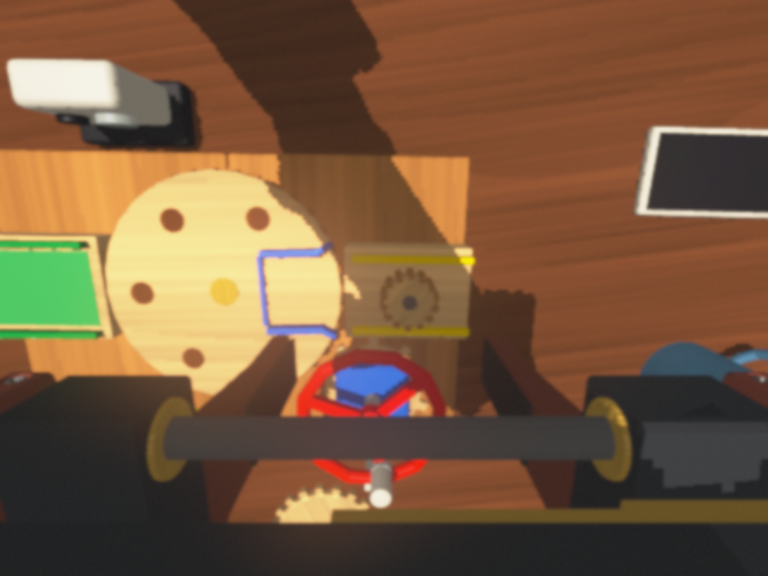

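```bash
python3 - <<'E'
from h import *
from bench import robot
s=np.load("s1.npy",allow_pickle=True).item()
c=wristcam(s);T=tcpT(s)
P=np.array([[x,y,z,1] for x in(.040,.0535) for y in (0,-.03) for z in(-.01,.01)]+[[0,0,0,1]])
print((proj(c,(P@T.T)[:,:3])*1.5).round(0).tolist())
im=cv2.imread("pics/w1.png")[230:520,200:600];cv2.imwrite("pics/w1z.png",cv2.convertScaleAbs(cv2.resize(im,None,fx=2,fy=2),alpha=1.8,beta=20))
# fit wrist
from scipy.optimize import least_squares
M=np.array([[0,0,46],[40,103,47.5],[-40,103,47.5],[40,210,47.5],[-40,210,47.5]])/1e3
o=np.array([[225,291],[343,338],[347,243],[468,338],[474,248]])/1.5
r=least_squares(lambda p:(proj(c,i2w(M,*p))-o).ravel(),P0);print(r.x[:2],np.degrees(r.x[2]),r.fun.reshape(-1,2).round(1).tolist())
E
```

```text
[[483.0, 385.0], [486.0, 342.0], [502.0, 423.0], [506.0, 372.0], [514.0, 385.0], [518.0, 342.0], [539.0, 423.0], [544.0, 372.0], [391.0, 363.0]]
[0.47144256 0.08225248] -8.193737698483883 [[-0.2, -0.9], [1.8, -1.0], [-1.4, 1.5], [-0.3, 0.4], [0.1, -0.2]]
```

View pics/w1z.png

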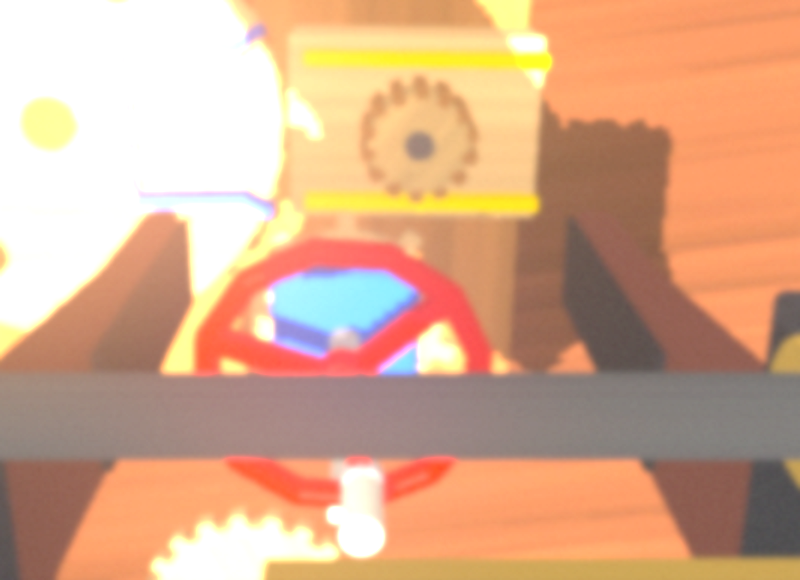

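step_arm:
  offset:
    - [17,20,-18]
    - [0,45,0]
    - [0,45,0]
    - [0,30,0]
    - [0,14,0]
    - [0,6,0]
    - [0,0,0]
  delta_rot:
    - [0,0.9,0]
    - [0,0,0]
    - [0,0,0]
    - [0,0,0]
    - [0,0,0]
    - [0,0,0]
    - [0,0,0]
  fingers: 80

```text
time: 3.2
tcp_pos: [0.497, 0.2537, 0.0588]
orientation: [-90.2, -0.9, 82.7]
contact_force: [-0.6, -0.7, -0.5]
gripper_width: 0.911
```

```bash
sed -i 's/cy=199.4029012329114/cy=196.0/' h.py; cat > look.py <<'E'
import sys
from h import *
from bench import robot
s=robot.read_state(); im=robot.grab_frame("wrist"); cv2.imwrite(f"pics/{sys.argv[1]}.png",cv2.resize(im[:,:,::-1],(768,576)))
np.save(f"{sys.argv[1]}.npy",s,allow_pickle=True)
print(s['tcp_pos'],s['orientation'],w2i(s['tcp_pos']),s['contact_force'],s['time'])
E
python3 look.py w2
```

```text
[0.4969519  0.25366113 0.05884526] [-90.16535022  -0.87380031  82.69048683] [-0.00472544  0.1733909 ] [-0.64987589 -0.65993854 -0.46972318] 3.2
```

View pics/w2.png

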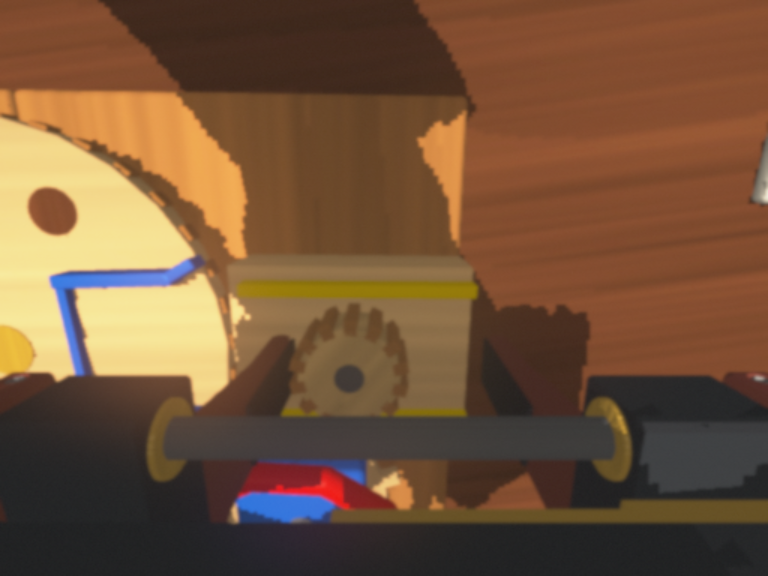

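```bash
cat >> h.py <<'E'
def delta(s,xi,yi,z,yaw=82.0,p=P0):
    T=tcpT(s);w=i2w([[xi,yi,z]],*p)[0]
    off=T[:3,:3].T@(w-T[:3,3])*1e3
    rot=(R.from_matrix(T[:3,:3]).inv()*R.from_euler('xyz',[-90,0,yaw],degrees=True)).as_rotvec(degrees=True)
    return off.round(1),rot.round(2)
E
python3 -c "
from h import *
from bench import robot
s=robot.read_state();print(delta(s,0,.156,.058))"
```

```text
(array([-17.7,   1.2,  -4.2]), array([0.2 , 0.7 , 0.91]))
```

step_arm:
  offset:
    - [-9,0,-2]
    - [-9,1,-2]
    - [0,0,0]
    - [0,0,0]
    - [0,0,0]
  delta_rot:
    - [0,0.7,0.9]
    - [0,0,0]
    - [0,0,0]
    - [0,0,0]
    - [0,0,0]

```text
time: 3.75
tcp_pos: [0.5014, 0.2352, 0.0623]
orientation: [-90.5, -0.2, 81.9]
contact_force: [-0.2, -0.1, -0.6]
gripper_width: 0.908
```

step_arm:
  offset:
    - [0,0,0]
    - [0,0,0]
    - [0,0,0]
  delta_rot:
    - [0,0,0]
    - [0,0,0]
    - [0,0,0]
  fingers: 60

```text
time: 4.05
tcp_pos: [0.5016, 0.2355, 0.0627]
orientation: [-90.5, -0.2, 81.9]
contact_force: [-0.1, -0.3, 0.0]
gripper_width: 0.698
```

```bash
python3 -c "
from h import *
from bench import robot
s=robot.read_state();print(w2i(s['tcp_pos']),s['gripper_width']*87.8,s['orientation'],delta(s,0,.054,.058))"
```

```text
[0.00243787 0.1561011 ] 61.29689045717779 [-90.54483004  -0.24372676  81.89794111] (array([-102.1,    4.3,    2.3]), array([ 0.55, -0.1 ,  0.24]))
```

step_arm:
  offset:
    - [-10,4,1]
    - [-10,0,0]
    - [-10,0,0]
    - [-10,0,0]
    - [-10,0,0]
    - [-10,0,0]
    - [-10,0,0]
    - [-10,0,0]
    - [0,0,0]
  delta_rot:
    - [0.5,0,0]
    - [0,0,0]
    - [0,0,0]
    - [0,0,0]
    - [0,0,0]
    - [0,0,0]
    - [0,0,0]
    - [0,0,0]
    - [0,0,0]

```text
time: 4.95
tcp_pos: [0.4879, 0.148, 0.0579]
orientation: [-90.0, -0.2, 81.8]
contact_force: [-0.2, -0.5, 0.7]
gripper_width: 0.678
```

```bash
python3 look.py w3;python3 -c "
from h import *
from bench import robot
s=robot.read_state();print(s['gripper_width']*87.8,delta(s,0,.054,.058))"
```

```text
[0.48792009 0.14797116 0.05787248] [-89.98172795  -0.20825864  81.78324958] [0.00103985 0.06747251] [-0.15878491 -0.54522655  0.71391802] 4.95
60.00305257610367 (array([-14.3,  -0.1,   1. ]), array([-0.01, -0.19,  0.24]))
```

View pics/w3.png

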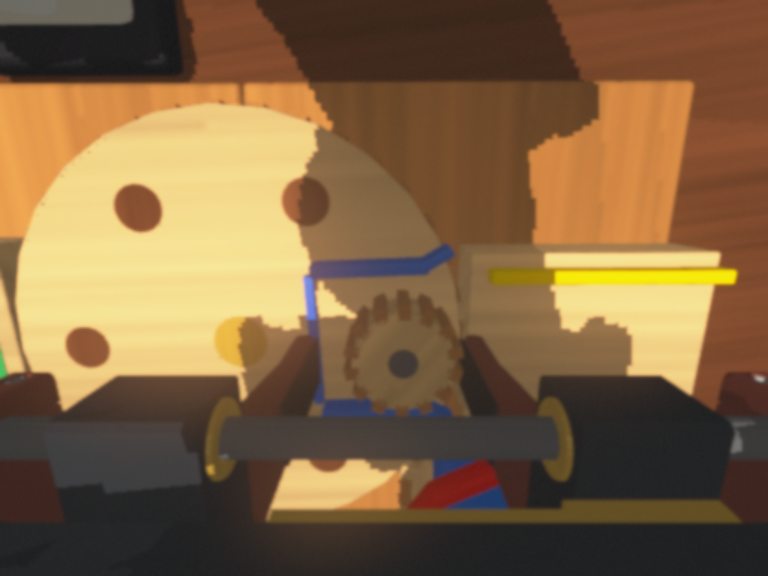

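step_arm:
  offset:
    - [-5,0,0]
    - [-4,0,0]
    - [-3,0,0]
    - [-2,0,0]
    - [0,0,0]
  delta_rot:
    - [0,0,0]
    - [0,0,0]
    - [0,0,0]
    - [0,0,0]
    - [0,0,0]

```text
time: 5.5
tcp_pos: [0.4863, 0.1356, 0.0579]
orientation: [-90.0, -0.3, 82.0]
contact_force: [-1.0, 0.4, 0.0]
gripper_width: 0.683
```

```bash
python3 look.py w4
```

```text
[0.48629106 0.13563782 0.05794761] [-90.02129819  -0.3045196   81.95351224] [0.00114314 0.05503248] [-1.02666803e+00  3.54778588e-01  3.94781563e-04] 5.5
```

View pics/w4.png

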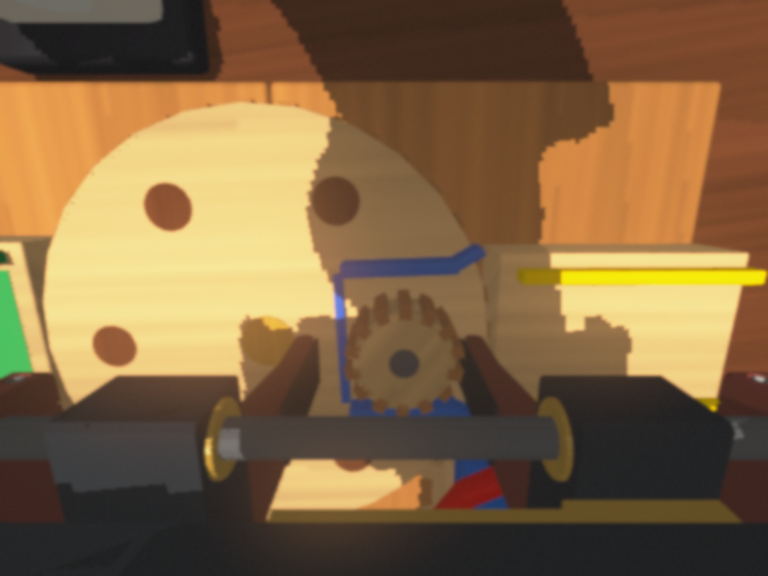

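step_arm:
  offset:
    - [-2,0,0]
    - [-2,0,0]
    - [-2,0,0]
    - [0,0,0]
  delta_rot:
    - [0,0,0]
    - [0,0,0]
    - [0,0,0]
    - [0,0,0]

```text
time: 5.95
tcp_pos: [0.4874, 0.1343, 0.059]
orientation: [-90.2, -0.7, 82.2]
contact_force: [-0.8, 0.3, -0.4]
gripper_width: 0.687
```

```bash
python3 look.py w5
```

```text
[0.48738711 0.13433998 0.05902076] [-90.24016623  -0.65409018  82.15866204] [0.00240915 0.05389981] [-0.75998491  0.27856491 -0.43571599] 5.95
```

View pics/w5.png

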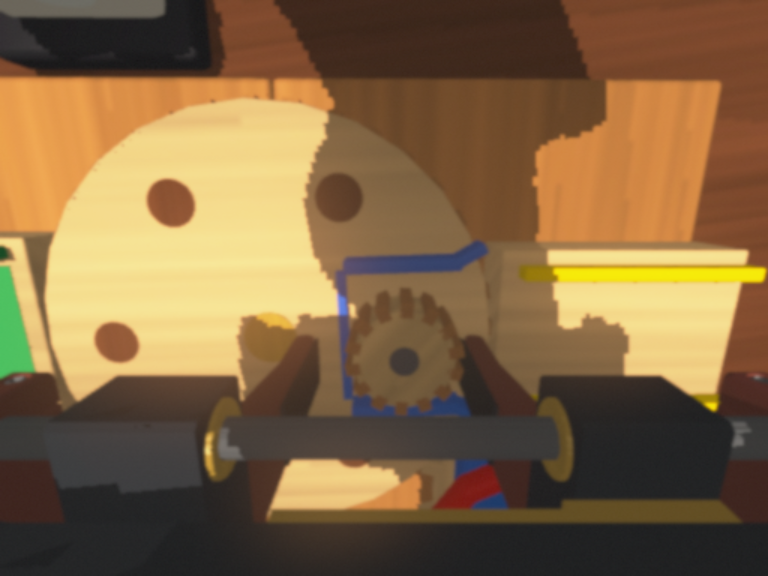

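step_arm:
  offset:
    - [0,0,0]
    - [0,0,0]
    - [0,-30,0]
    - [0,-45,0]
    - [20,-35,-25]
    - [30,0,-40]
    - [30,0,-40]
    - [0,0,0]
  delta_rot:
    - [0,0,0]
    - [0,0,0.6]
    - [0,0,0]
    - [0,0,0]
    - [0,0,0]
    - [0,0,0]
    - [0,0,0]
    - [0,0,0]
  fingers: 66

```text
time: 6.8
tcp_pos: [0.6007, 0.1954, 0.1706]
orientation: [-89.9, 0.6, 81.9]
contact_force: [-1.5, -0.8, 0.3]
gripper_width: 0.756
```

```bash
python3 look.py w6; python3 - <<'E'
from h import *
from bench import robot
im=robot.grab_frame("top"); cv2.imwrite("pics/top6.png",cv2.resize(im[150:260,150:320,::-1],None,fx=4.5,fy=4.5,interpolation=cv2.INTER_CUBIC))
s=np.load("w6.npy",allow_pickle=True).item();c=wristcam(s)
M=np.array([[105,127,78],[177,127,65],[152,136,113],[0,60,72]])/1e3
print((proj(c,i2w(M,*P0))*1.5).round(0).tolist())
E
```

```text
[0.60065204 0.19542995 0.17055713] [-89.91882707   0.56186281  81.92261494] [0.10606972 0.13015869] [-1.51309155 -0.83452631  0.32386749] 6.8
[[387.0, 299.0], [387.0, 390.0], [401.0, 391.0], [275.0, 127.0]]
```

View pics/w6.png

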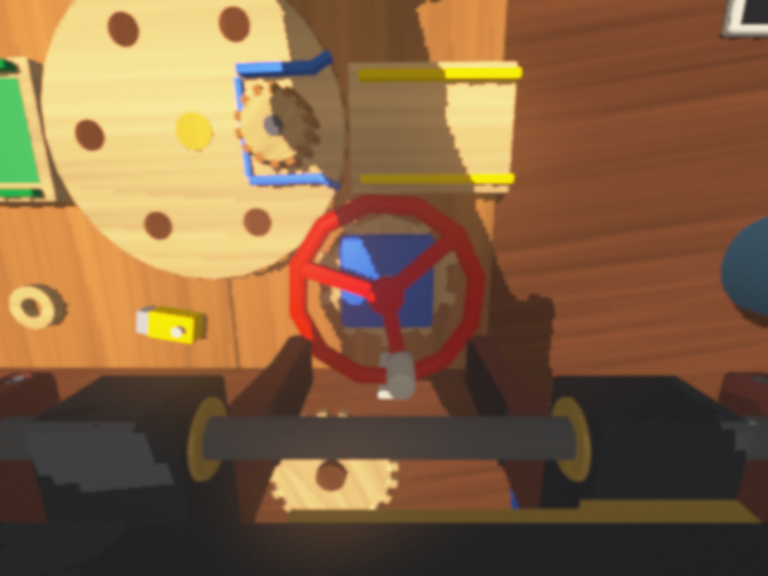

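View pics/top6.png

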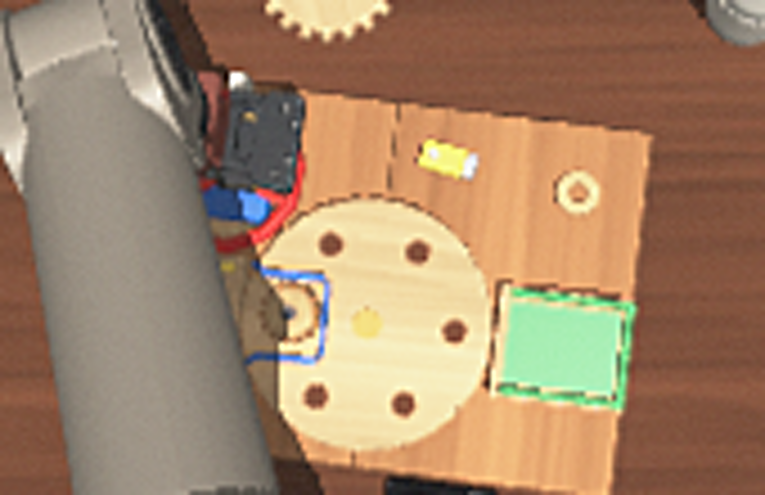

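```bash
python3 -c "
from h import *
from bench import robot
s=robot.read_state();print(delta(s,.149,.136,.088))"
```

```text
(array([ 10.9,  81.3, -46.9]), array([-0.33, -0.18, -0.74]))
```

step_arm:
  offset:
    - [5,15,-24]
    - [5,15,-23]
    - [0,25,0]
    - [0,20,0]
    - [0,6,0]
    - [0,0,0]
  delta_rot:
    - [0,-0.2,-0.7]
    - [0,0,0]
    - [0,0,0]
    - [0,0,0]
    - [0,0,0]
    - [0,0,0]
  fingers: 40

```text
time: 7.5
tcp_pos: [0.6378, 0.1881, 0.0848]
orientation: [-89.3, 0.5, 81.8]
contact_force: [-0.0, 0.0, -0.2]
gripper_width: 0.457
```

```bash
python3 look.py w7; python3 -c "
from h import *
from bench import robot
s=robot.read_state();print(delta(s,.149,.136,.088))"
```

```text
[0.63780549 0.18813214 0.08481427] [-89.2783812    0.47334707  81.78860613] [0.14387724 0.12810267] [-0.02573205  0.02327251 -0.21541178] 7.5
(array([ 7.8, -2.8, -4.8]), array([-0.69, -0.22, -0.45]))
```

View pics/w7.png

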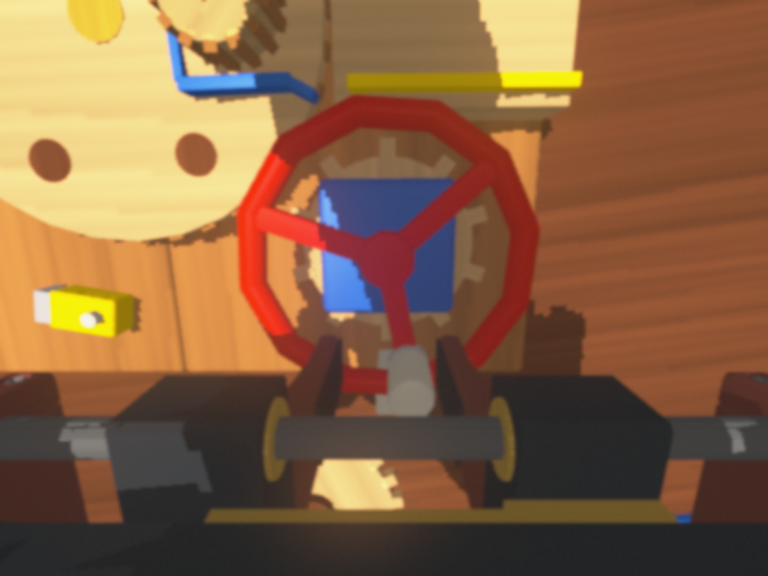

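```bash
python3 -c "
from h import *
s=np.load('w7.npy',allow_pickle=True).item();c=wristcam(s)
s6=np.load('w6.npy',allow_pickle=True).item();c6=wristcam(s6)
for c,o in((c,((410,398),(386,258))),(c6,((399,382),(389,292)))):
  for uv,z in zip(o,(.113,.078)): print(w2i(back(c,np.array(uv)/1.5,z)))
"
```

```text
[0.14736044 0.13501721]
[0.10158288 0.12599304]
[0.14642847 0.13452851]
[0.10050524 0.12832077]
```

step_arm:
  offset:
    - [7,-2,-3]
    - [0,-1,0]
    - [0,0,0]
  delta_rot:
    - [-0.7,-0.2,-0.4]
    - [0,0,0]
    - [0,0,0]

```text
time: 7.85
tcp_pos: [0.6432, 0.1956, 0.0917]
orientation: [-90.3, -0.1, 82.0]
contact_force: [0.5, 0.1, -0.3]
gripper_width: 0.456
```

step_arm:
  offset:
    - [0,0,0]
    - [0,0,0]
    - [0,0,0]
    - [0,0,0]
  delta_rot:
    - [0,0,0]
    - [0,0,0]
    - [0,0,0]
    - [0,0,0]
  fingers: 8
  squeeze: 8

```text
time: 8.25
tcp_pos: [0.6439, 0.1962, 0.0934]
orientation: [-90.4, -0.2, 82.0]
contact_force: [-0.4, -0.4, -0.0]
gripper_width: 0.202
```

```bash
python3 look.py w8; python3 -c "
from h import *
from bench import robot
s=robot.read_state();print(s['gripper_width']*87.8)"
```

```text
[0.64393168 0.19615192 0.09341141] [-90.38263602  -0.16482131  82.0208908 ] [0.14882768 0.136897  ] [-0.43825316 -0.41725788 -0.03010967] 8.25
17.522089275973407
```

View pics/w8.png

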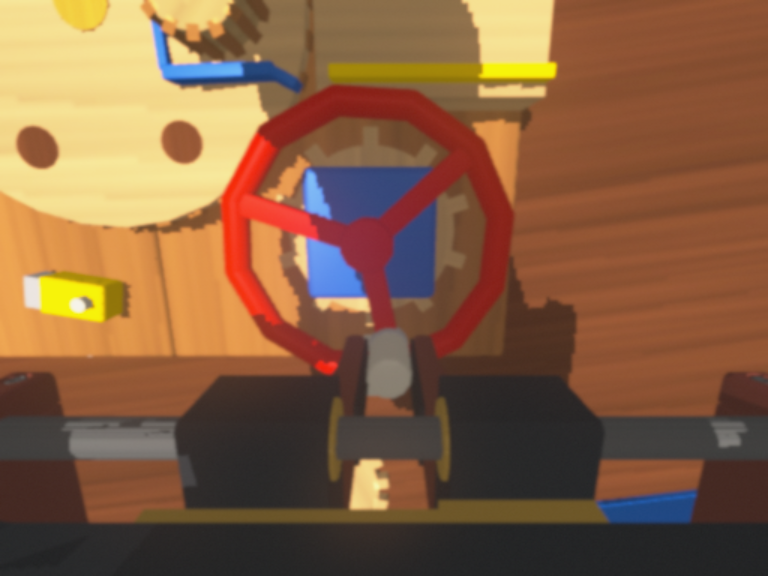

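```bash
cat > turn.py <<'E'
import sys
from h import *
from bench import robot
C=np.array([float(sys.argv[3]),float(sys.argv[4])]) if len(sys.argv)>4 else np.array([.102,.127])
st=float(sys.argv[1]);n=int(sys.argv[2])
s=robot.read_state();p=w2i(s['tcp_pos']);d=p-C;a0=np.degrees(np.arctan2(d[1],d[0]))
print('ang',a0.round(1),'r',(np.hypot(*d)*1e3).round(1),'z',s['tcp_pos'][2].round(4),'F',s['contact_force'].round(1),'ori',s['orientation'].round(1),'w',(s['gripper_width']*87.8).round(1),s['time'], delta(s,0,0,0)[1])
rows=[];q=p
for k in range(1,n+1):
    a=np.radians(a0-k*st);w=C+.048*np.array([np.cos(a),np.sin(a)])
    rows.append([round((w-q)[1]*1e3,1),0,round(-(w-q)[0]*1e3,1)]);q=w
rows[0][1]=round((s['tcp_pos'][2]-.091)*1e3,1)
print(rows)
E
python3 turn.py 10 8
python3 -c "
from h import *
s=np.load('w8.npy',allow_pickle=True).item();c=wristcam(s)
for uv,z in (((388,380),.113),((368,243),.078)): print(w2i(back(c,np.array(uv)/1.5,z)))"
```

```text
[0.14902089 0.13552278]
[0.10146295 0.12684025]Traceback (most recent call last):
  File "turn.py", line 7, in <module>
    print('ang',a0.round(1),'r',(np.hypot(*d)*1e3).round(1),'z',s['tcp_pos'][2].round(4),'F',s['contact_force'].round(1),'ori',s['orientation'].round(1),'w',(s['gripper_width']*87.8).round(1),s['time'], delta(s,0,0,0)[1])
                                                                                                                                                             ^^^^^^^^^^^^^^^^^^^^^^^^^^^^^^^
AttributeError: 'float' object has no attribute 'round'
```

```bash
sed -i "s/(s\['gripper_width'\]\*87.8).round(1)/round(s['gripper_width']*87.8,1)/; s/\[.102,.127\]/[.1015,.1278]/" turn.py; python3 turn.py 10 8
```

```text
ang 10.9 r 48.2 z 0.0934 F [-0.1 -1.1  0.4] ori [-90.4  -0.2  82. ] w 17.5 8.3 [0.38 0.02 0.17]
[[np.float64(-8.4), np.float64(2.4), np.float64(-0.7)], [np.float64(-8.3), 0, np.float64(0.6)], [np.float64(-8.1), 0, np.float64(2.0)], [np.float64(-7.6), 0, np.float64(3.4)], [np.float64(-6.9), 0, np.float64(4.7)], [np.float64(-6.0), 0, np.float64(5.8)], [np.float64(-4.9), 0, np.float64(6.8)], [np.float64(-3.7), 0, np.float64(7.5)]]
```

step_arm:
  offset:
    - [-8.4,2,-0.7]
    - [-8.3,0,0.6]
    - [-8,0,2]
    - [-7.6,0,3.4]
    - [-6.9,0,4.7]
    - [-6,0,5.8]
    - [-4.9,0,6.8]
    - [-3.7,0,7.5]
  delta_rot:
    - [0.4,0,0.2]
    - [0,0,0]
    - [0,0,0]
    - [0,0,0]
    - [0,0,0]
    - [0,0,0]
    - [0,0,0]
    - [0,0,0]

```text
time: 9.1
tcp_pos: [0.6073, 0.1463, 0.0928]
orientation: [-90.3, -0.3, 82.1]
contact_force: [2.0, 2.7, -0.4]
gripper_width: 0.2
```

```bash
sed -i 's/round((w-q)\[1\]\*1e3,1)/float(round((w-q)[1]*1e3,1))/;s/round(-(w-q)\[0\]\*1e3,1)/float(round(-(w-q)[0]*1e3,1))/;s/=round((s\[.tcp_pos.\]\[2\]-.091)\*1e3,1)/=float(round((s["tcp_pos"][2]-.091)*1e3,1))/' turn.py; python3 turn.py 12 12
```

```text
ang -68.4 r 48.8 z 0.0928 F [ 2.   2.7 -0.4] ori [-90.3  -0.3  82.1] w 17.6 9.1 [0.32 0.07 0.26]
[[-2.0, 1.8, 10.0], [-0.6, 0, 10.0], [1.5, 0, 9.9], [3.5, 0, 9.4], [5.4, 0, 8.5], [7.0, 0, 7.2], [8.4, 0, 5.6], [9.3, 0, 3.7], [9.9, 0, 1.7], [10.0, 0, -0.4], [9.7, 0, -2.5], [9.0, 0, -4.5]]
```

Excellent tracking. Continue.

step_arm:
  offset:
    - [-2,1.5,10]
    - [-0.6,0,10]
    - [1.5,0,9.9]
    - [3.5,0,9.4]
    - [5.4,0,8.5]
    - [7,0,7.2]
    - [8.4,0,5.6]
    - [9.3,0,3.7]
    - [9.9,0,1.7]
    - [10,0,-0.4]
    - [9.7,0,-2.5]
    - [9,0,-4.5]
  delta_rot:
    - [0.3,0,0.2]
    - [0,0,0]
    - [0,0,0]
    - [0,0,0]
    - [0,0,0]
    - [0,0,0]
    - [0,0,0]
    - [0,0,0]
    - [0,0,0]
    - [0,0,0]
    - [0,0,0]
    - [0,0,0]

```text
time: 10.3
tcp_pos: [0.5587, 0.2235, 0.0928]
orientation: [-90.9, 0.2, 82.0]
contact_force: [1.6, -3.8, 3.1]
gripper_width: 0.199
```

```bash
python3 turn.py 13 12
```

```text
ang 149.3 r 47.6 z 0.0928 F [ 1.6 -3.8  3.1] ori [-90.9   0.2  82. ] w 17.5 10.3 [ 0.92 -0.02 -0.18]
[[8.9, 1.8, -6.2], [7.0, 0, -8.4], [4.9, 0, -9.7], [2.6, 0, -10.6], [0.1, 0, -10.9], [-2.3, 0, -10.6], [-4.6, 0, -9.8], [-6.7, 0, -8.5], [-8.5, 0, -6.8], [-9.8, 0, -4.7], [-10.6, 0, -2.4], [-10.9, 0, 0.0]]
```

step_arm:
  offset:
    - [8.9,1.5,-6.2]
    - [7,0,-8.4]
    - [4.9,0,-9.7]
    - [2.6,0,-10.6]
    - [0.1,0,-10.9]
    - [-2.3,0,-10.6]
    - [-4.6,0,-9.8]
    - [-6.7,0,-8.5]
    - [-8.5,0,-6.8]
    - [-9.8,0,-4.7]
    - [-10.6,0,-2.4]
    - [-10.9,0,0]
  delta_rot:
    - [0.9,0,-0.2]
    - [0,0,0]
    - [0,0,0]
    - [0,0,0]
    - [0,0,0]
    - [0,0,0]
    - [0,0,0]
    - [0,0,0]
    - [0,0,0]
    - [0,0,0]
    - [0,0,0]
    - [0,0,0]

```text
time: 11.5
tcp_pos: [0.6432, 0.1877, 0.0922]
orientation: [-89.5, -0.1, 82.4]
contact_force: [3.2, 1.5, -1.3]
gripper_width: 0.202
```

```bash
python3 turn.py 13 12
```

```text
ang 0.7 r 47.8 z 0.0922 F [ 3.2  1.5 -1.3] ori [-89.5  -0.1  82.4] w 17.7 11.5 [-0.54  0.44  0.09]
[[-10.8, 1.2, 0.9], [-10.3, 0, 3.5], [-9.2, 0, 5.7], [-7.7, 0, 7.7], [-5.8, 0, 9.2], [-3.6, 0, 10.3], [-1.2, 0, 10.8], [1.3, 0, 10.8], [3.7, 0, 10.2], [5.9, 0, 9.1], [7.8, 0, 7.6], [9.3, 0, 5.6]]
```

step_arm:
  offset:
    - [-10.8,1,0.9]
    - [-10.3,0,3.5]
    - [-9.2,0,5.7]
    - [-7.7,0,7.7]
    - [-5.8,0,9.2]
    - [-3.6,0,10.3]
    - [-1.2,0,10.8]
    - [1.3,0,10.8]
    - [3.7,0,10.2]
    - [5.9,0,9.1]
    - [7.8,0,7.6]
    - [9.3,0,5.6]
  delta_rot:
    - [-0.5,0.4,0]
    - [0,0,0]
    - [0,0,0]
    - [0,0,0]
    - [0,0,0]
    - [0,0,0]
    - [0,0,0]
    - [0,0,0]
    - [0,0,0]
    - [0,0,0]
    - [0,0,0]
    - [0,0,0]

```text
time: 12.7
tcp_pos: [0.5484, 0.1809, 0.0921]
orientation: [-91.0, -0.7, 82.1]
contact_force: [8.2, -0.7, -4.8]
gripper_width: 0.203
```

```bash
python3 turn.py 13 12
```

```text
ang -156.9 r 49.1 z 0.0921 F [ 8.2 -0.7 -4.8] ori [-91.   -0.7  82.1] w 17.8 12.7 [0.99 0.1  0.74]
[[10.8, 1.1, 2.1], [10.8, 0, 0.7], [10.7, 0, -1.8], [10.0, 0, -4.1], [8.9, 0, -6.3], [7.2, 0, -8.1], [5.2, 0, -9.5], [2.9, 0, -10.5], [0.5, 0, -10.9], [-2.0, 0, -10.7], [-4.3, 0, -10.0], [-6.4, 0, -8.7]]
```

step_arm:
  offset:
    - [10.8,1,2]
    - [10.8,0,0.7]
    - [10.7,0,-1.8]
    - [10,0,-4.1]
    - [8.9,0,-6.3]
    - [7.2,0,-8.1]
    - [5.2,0,-9.5]
    - [2.9,0,-10.5]
    - [0.5,0,-10.9]
    - [-2,0,-10.7]
    - [-4.3,0,-10]
    - [-6.4,0,-8.7]
  delta_rot:
    - [1,0,0.7]
    - [0,0,0]
    - [0,0,0]
    - [0,0,0]
    - [0,0,0]
    - [0,0,0]
    - [0,0,0]
    - [0,0,0]
    - [0,0,0]
    - [0,0,0]
    - [0,0,0]
    - [0,0,0]

```text
time: 13.9
tcp_pos: [0.6231, 0.2318, 0.0914]
orientation: [-89.0, 0.2, 82.7]
contact_force: [1.0, 6.5, 1.4]
gripper_width: 0.201
```

```bash
python3 turn.py 13 12;python3 look.py w9
```

```text
ang 62.3 r 46.9 z 0.0914 F [1.  6.5 1.4] ori [-89.    0.2  82.7] w 17.6 13.9 [-1.03  0.66 -0.19]
[[-5.1, 0.4, -9.5], [-8.0, 0, -7.4], [-9.4, 0, -5.4], [-10.4, 0, -3.1], [-10.8, 0, -0.7], [-10.7, 0, 1.7], [-10.1, 0, 4.1], [-8.9, 0, 6.3], [-7.2, 0, 8.1], [-5.2, 0, 9.5], [-3.0, 0, 10.5], [-0.5, 0, 10.9]]
[0.62314635 0.23182002 0.09138467] [-88.97147508   0.18538438  82.65669539] [0.12328059 0.16932522] [1.04284557 6.49412461 1.38866081] 13.9
```

View pics/w9.png

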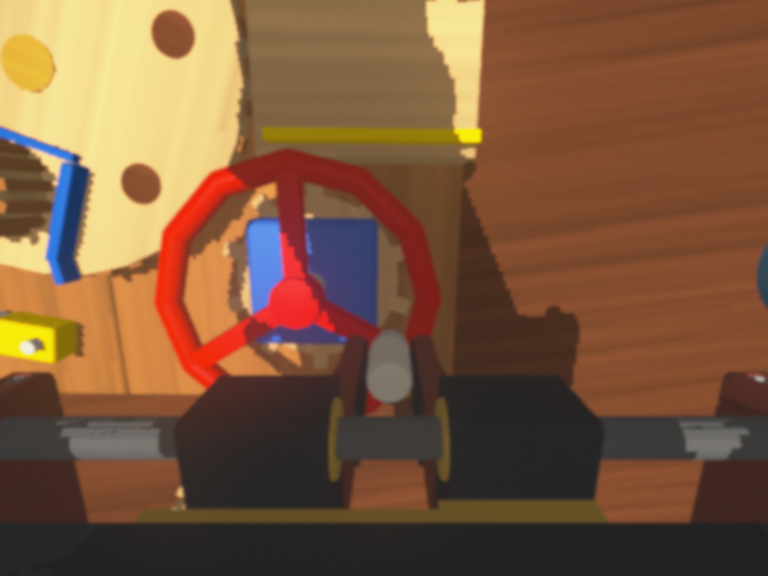

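step_arm:
  offset:
    - [-5.1,0.4,-9.5]
    - [-8,0,-7.4]
    - [-9.4,0,-5.4]
    - [-10.4,0,-3.1]
    - [-10.8,0,-0.7]
    - [-10.7,0,1.7]
    - [-10.1,0,4.1]
    - [-8.9,0,6.3]
    - [-7.2,0,8.1]
    - [-5.2,0,9.5]
    - [-3,0,10.5]
    - [-0.5,0,10.9]
  delta_rot:
    - [-1,0.6,-0.2]
    - [0,0,0]
    - [0,0,0]
    - [0,0,0]
    - [0,0,0]
    - [0,0,0]
    - [0,0,0]
    - [0,0,0]
    - [0,0,0]
    - [0,0,0]
    - [0,0,0]
    - [0,0,0]

```text
time: 15.15
tcp_pos: [0.5827, 0.1467, 0.0908]
orientation: [-89.7, -0.3, 82.1]
contact_force: [3.6, 6.9, -1.8]
gripper_width: 0.206
```

```bash
python3 turn.py 13 12
```

```text
ang -97.6 r 48.8 z 0.0908 F [ 3.6  6.9 -1.8] ori [-89.7  -0.3  82.1] w 18.1 15.15 [-0.32  0.12  0.32]
[[3.5, -0.2, 10.4], [4.9, 0, 9.7], [7.0, 0, 8.3], [8.7, 0, 6.5], [9.9, 0, 4.4], [10.7, 0, 2.1], [10.9, 0, -0.4], [10.5, 0, -2.8], [9.6, 0, -5.1], [8.2, 0, -7.1], [6.4, 0, -8.8], [4.2, 0, -10.0]]
```

step_arm:
  offset:
    - [3.5,0,10.4]
    - [4.9,0,9.7]
    - [7,0,8.3]
    - [8.7,0,6.5]
    - [9.9,0,4.4]
    - [10.7,0,2.1]
    - [10.9,0,-0.4]
    - [10.5,0,-2.8]
    - [9.6,0,-5.1]
    - [8.2,0,-7.1]
    - [6.4,0,-8.8]
    - [4.2,0,-10]
  delta_rot:
    - [-0.3,0,0.3]
    - [0,0,0]
    - [0,0,0]
    - [0,0,0]
    - [0,0,0]
    - [0,0,0]
    - [0,0,0]
    - [0,0,0]
    - [0,0,0]
    - [0,0,0]
    - [0,0,0]
    - [0,0,0]

```text
time: 16.35
tcp_pos: [0.5893, 0.2408, 0.0906]
orientation: [-90.0, 0.6, 81.9]
contact_force: [-1.2, -5.8, 7.9]
gripper_width: 0.201
```

```bash
python3 turn.py 11 10
```

```text
ang 105.8 r 47.5 z 0.0906 F [-1.2 -5.8  7.9] ori [-90.    0.6  81.9] w 17.6 16.35 [ 0.02 -0.1  -0.59]
[[2.1, -0.4, -8.9], [-0.1, 0, -9.2], [-1.9, 0, -9.0], [-3.5, 0, -8.5], [-5.1, 0, -7.7], [-6.5, 0, -6.5], [-7.6, 0, -5.2], [-8.4, 0, -3.6], [-9.0, 0, -2.0], [-9.2, 0, -0.2]]
```

step_arm:
  offset:
    - [2.1,-0.4,-8.9]
    - [-0.1,0,-9.2]
    - [-1.9,0,-9]
    - [-3.5,0,-8.5]
    - [-5.1,0,-7.7]
    - [-6.5,0,-6.5]
    - [-7.6,0,-5.2]
    - [-8.4,0,-3.6]
    - [-4,0,-1]
    - [0,0,0]
    - [0,0,0]
  delta_rot:
    - [0,0,-0.6]
    - [0,0,0]
    - [0,0,0]
    - [0,0,0]
    - [0,0,0]
    - [0,0,0]
    - [0,0,0]
    - [0,0,0]
    - [0,0,0]
    - [0,0,0]
    - [0,0,0]

```text
time: 17.45
tcp_pos: [0.6425, 0.204, 0.0904]
orientation: [-88.8, 0.1, 82.1]
contact_force: [-2.3, -1.8, 6.2]
gripper_width: 0.201
```

```bash
python3 turn.py 4 3; python3 look.py w10; python3 - <<'E'
from h import *
from bench import robot
im=robot.grab_frame("scene"); cv2.imwrite("pics/sc10.png",cv2.resize(im[120:230,170:330,::-1],None,fx=4.5,fy=4.5,interpolation=cv2.INTER_CUBIC))
E
```

```text
ang 20.4 r 47.8 z 0.0904 F [-2.3 -1.8  6.2] ori [-88.8   0.1  82.1] w 17.6 17.45 [-1.16  0.07 -0.08]
[[-3.1, -0.6, -1.2], [-3.2, 0, -0.8], [-3.3, 0, -0.6]]
[0.64249221 0.20400832 0.09042587] [-8.88394688e+01  7.89379612e-02  8.20671754e+01] [0.14630882 0.14447661] [-2.30692903 -1.80566134  6.21411126] 17.45
```

View pics/w10.png

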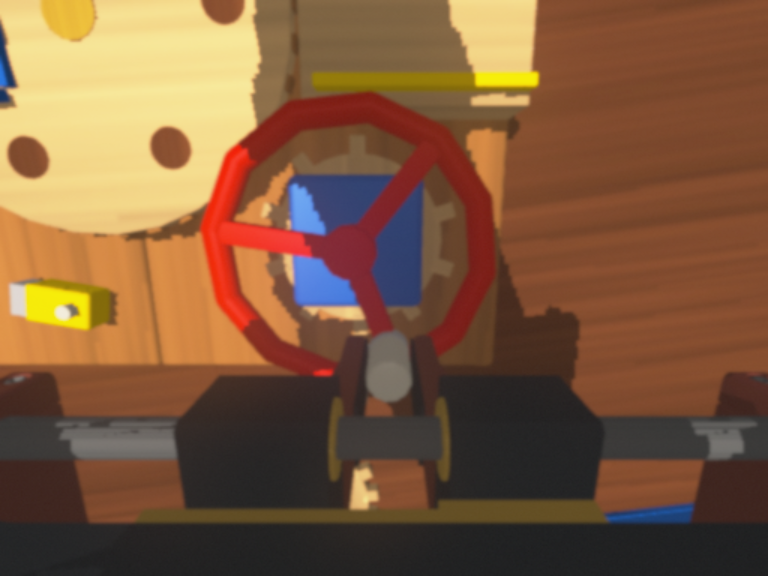

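View pics/sc10.png

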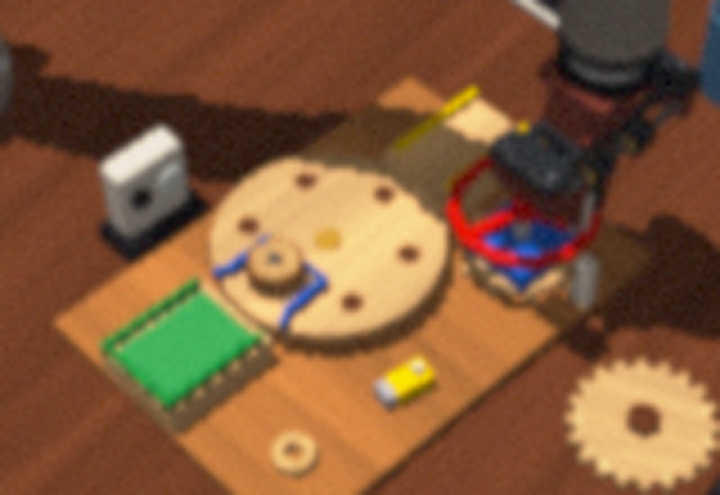

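step_arm:
  offset:
    - [-6,0,-1.5]
    - [-6,0,-1]
    - [-4,0,-0.5]
    - [-1,0,0]
    - [0,0,0]
    - [0,0,0]
  delta_rot:
    - [-1.1,0,0]
    - [0,0,0]
    - [0,0,0]
    - [0,0,0]
    - [0,0,0]
    - [0,0,0]

```text
time: 18.15
tcp_pos: [0.6438, 0.1918, 0.0905]
orientation: [-89.9, -0.2, 82.3]
contact_force: [-0.1, 0.9, 4.4]
gripper_width: 0.204
```

```bash
python3 turn.py 1 1 .1013 .127; python3 look.py w11
```

```text
ang 6.6 r 48.4 z 0.0905 F [-0.1  0.9  4.4] ori [-89.9  -0.2  82.3] w 17.9 18.15 [-0.1   0.26  0.19]
[[-0.9, -0.5, 0.3]]
[0.64384731 0.19177972 0.09045879] [-89.9016581   -0.19211797  82.26355629] [0.14935263 0.13255561] [-0.06451764  0.85060185  4.43797737] 18.15
```

View pics/w11.png

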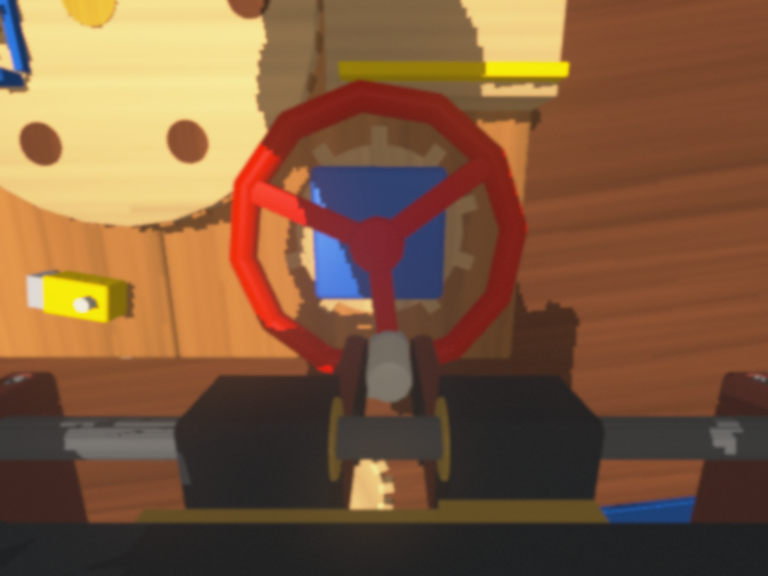

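step_arm:
  offset:
    - [-3.5,0,0]
    - [-2.5,0,0]
    - [0,0,0]
    - [0,0,0]
  delta_rot:
    - [0,0.3,0.2]
    - [0,0,0]
    - [0,0,0]
    - [0,0,0]

```text
time: 18.6
tcp_pos: [0.6433, 0.1859, 0.0904]
orientation: [-89.9, -0.0, 82.0]
contact_force: [1.5, 2.0, 4.0]
gripper_width: 0.199
```

```bash
python3 turn.py 1 1 .1013 .127; python3 look.py w12
```

```text
ang -0.4 r 48.3 z 0.0904 F [1.5 2.  4. ] ori [-89.9  -0.   82. ] w 17.5 18.6 [-0.06 -0.05  0.02]
[[-0.8, -0.6, 0.3]]
[0.64328143 0.18592118 0.09043329] [-8.99354201e+01 -1.57062294e-02  8.19504299e+01] [0.14960761 0.12667533] [1.52445707 1.95683987 3.97604765] 18.6
```

View pics/w12.png

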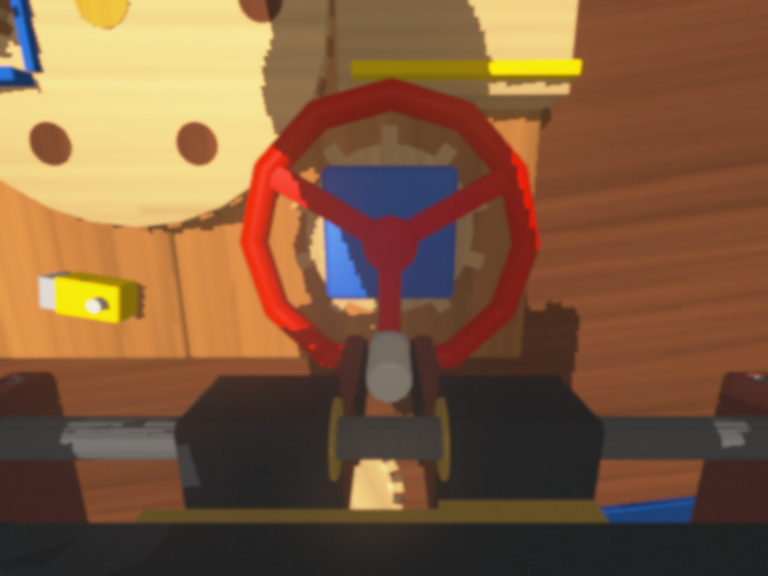

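step_arm:
  offset:
    - [0,0,0]
    - [0,0,0]
    - [0,0,0]
    - [0,-20,0]
    - [0,-40,0]
    - [0,-40,0]
    - [-40,-20,10]
    - [-45,0,15]
    - [-45,0,15]
    - [-45,0,15]
    - [0,0,0]
  delta_rot:
    - [0,0,0]
    - [0,0,0]
    - [0,0,0]
    - [0,0,0]
    - [0,0,0]
    - [0,0,0]
    - [0,0,0]
    - [0,0,0]
    - [0,0,0]
    - [0,0,0]
    - [0,0,0]
  fingers: 40

```text
time: 19.75
tcp_pos: [0.5572, 0.0126, 0.2106]
orientation: [-89.2, 0.5, 82.1]
contact_force: [0.6, -0.3, 0.3]
gripper_width: 0.456
```

```bash
python3 look.py w13; python3 - <<'E'
from h import *
from bench import robot
im=robot.grab_frame("top"); cv2.imwrite("pics/top13.png",im[:,:,::-1]); cv2.imwrite("pics/top13z.png",cv2.resize(im[150:275,150:320,::-1],None,fx=4.5,fy=4.5,interpolation=cv2.INTER_CUBIC))
E
```

```text
[0.55715948 0.01263303 0.21060001] [-89.23620905   0.52120917  82.08388811] [ 0.08844083 -0.05691225] [ 0.58438548 -0.26647988  0.32794211] 19.75
```

View pics/top13z.png

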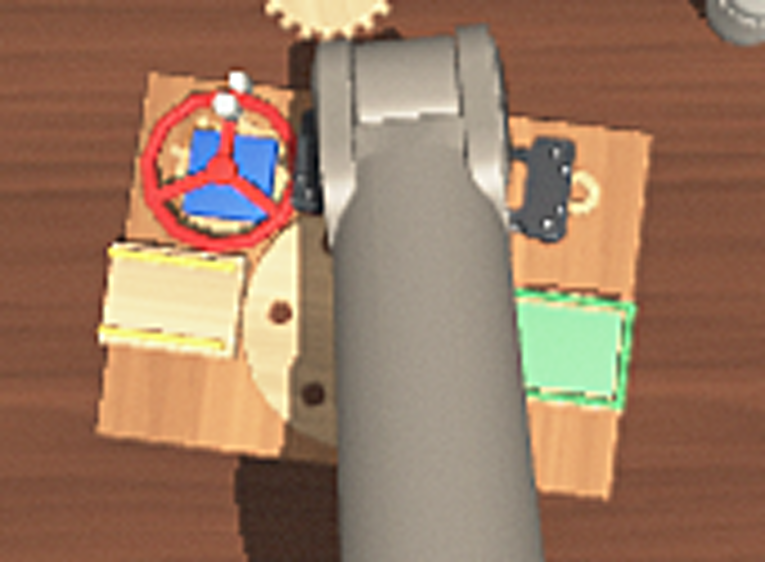

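View pics/w13.png

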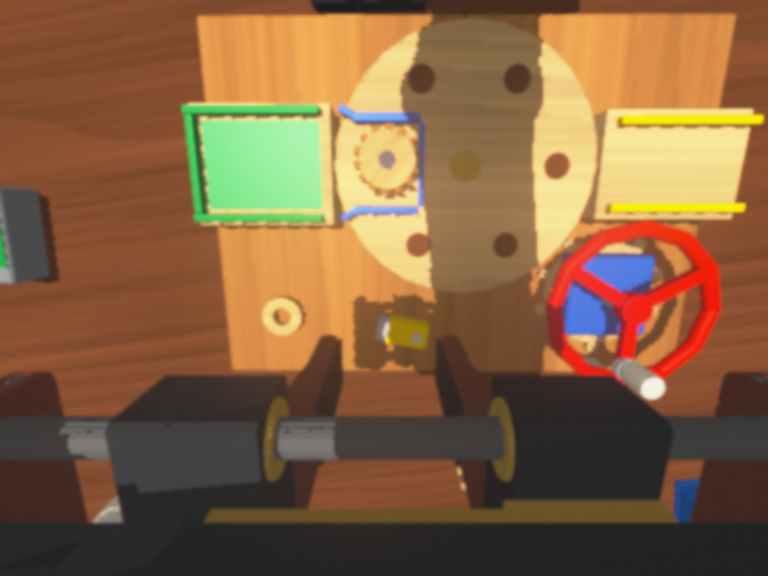

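```bash
python3 -c "
from h import *
f=lambda u,z:w2i(back(TOP,np.array(u)/4.5+[149.6,149.6],z))
k=f((225,104),.113);h=f((220,168),.078);p=f((238,83),.065);print(k,h,p,np.degrees(np.arctan2(*(k-h)[::-1])),np.degrees(np.arctan2(*(p-h)[::-1])))
from bench import robot
s=robot.read_state()
# look pose for console, red side
B=np.array([.472,-.335]);print(w2i(B)); print(np.degrees(np.arctan2(.0637,.0115)))
"
```

```text
[0.15151844 0.12642638] [0.10542743 0.12943297] [0.17619534 0.12719817] -3.7322038021503654 -1.8087558776938357
[ 0.05249129 -0.41301405]
79.7664070547635
```

```bash
python3 - <<'E'
from h import *
s=np.load('w13.npy',allow_pickle=True).item();c=wristcam(s)
f=lambda u,z:w2i(back(c,np.array(u)/1.5,z))
k=f((652,387),.113);h=f((637,309),.078);print(k,h,np.degrees(np.arctan2(*(k-h)[::-1])))
g=f((250,219),.0545);print(g, f((200,219),.0545),f((320,217),.0545),f((623,120),.0575),f((760,120),.0575))
im=cv2.imread("pics/w13.png")[220:420,540:740];cv2.imwrite("pics/w13z.png",cv2.resize(im,None,fx=3.5,fy=3.5,interpolation=cv2.INTER_CUBIC))
E
```

```text
[0.15023092 0.12408771] [0.10396939 0.12715792] -3.796951904609507
[ 0.03948044 -0.16714995] [ 0.03956302 -0.20611026] [ 0.03784155 -0.11271063] [-0.03145366  0.10888061] [-0.03143384  0.20657364]
```

View pics/w13z.png

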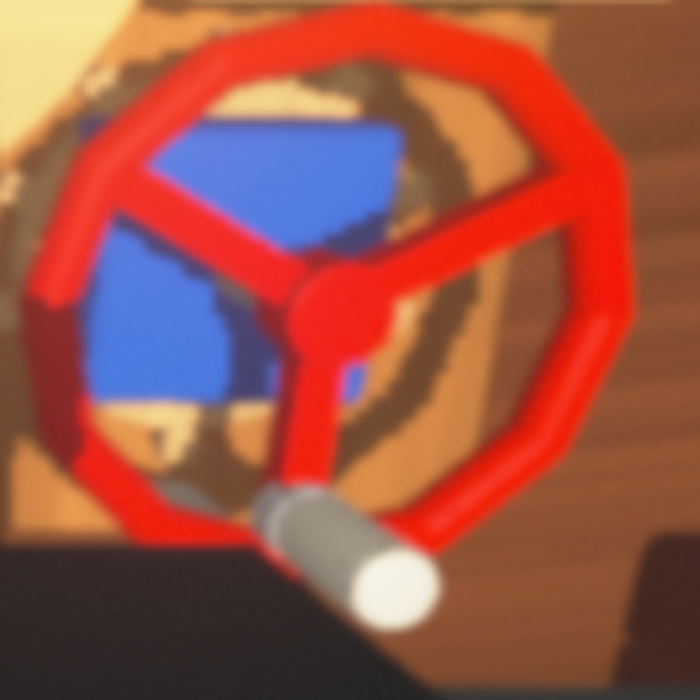

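```bash
python3 - <<'E'
from h import *
s=np.load('w13.npy',allow_pickle=True).item();c=wristcam(s)
f=lambda u,z:w2i(back(c,(np.array(u)/3.5+[540,220])/1.5,z))
h=f((342,315),.079)
for u in ((307,475),(312,440)):
  k=f(u,.077);print(k,h,np.degrees(np.arctan2(*(k-h)[::-1])))
# other two spokes' outer ends
for u in ((125,190),(600,190)):
  k=f(u,.077);print(k,np.degrees(np.arctan2(*(k-h)[::-1])))
E
```

```text
[0.14196251 0.12623448] [0.10445889 0.12718188] -1.4470679649768605
[0.13370449 0.12614502] [0.10445889 0.12718188] -2.030480628366471
[0.07780113 0.07883867] -118.8735378379429
[0.07744941 0.17825174] 117.87316887345092
```

step_arm:
  offset:
    - [-40,0,4]
    - [-45,0,5]
    - [-45,0,5]
    - [-45,0,5]
    - [-45,0,5]
    - [-45,0,5]
    - [-45,0,5]
    - [-36,0,0]
    - [0,0,0]
  delta_rot:
    - [-0.7,0,-0.5]
    - [0,2,0]
    - [0,0,0]
    - [0,0,0]
    - [0,0,0]
    - [0,0,0]
    - [0,0,0]
    - [0,0,0]
    - [0,0,0]
  fingers: 80

```text
time: 20.75
tcp_pos: [0.483, -0.3144, 0.2061]
orientation: [-90.0, -0.4, 82.1]
contact_force: [-1.3, 0.3, -0.0]
gripper_width: 0.912
```

```bash
python3 look.py w14; python3 - <<'E'
from h import *
s=np.load('w14.npy',allow_pickle=True).item();c=wristcam(s)
print((proj(c,[[.472,-.335,.11],[.472,-.335,.04],[.4775,-.3035,.04],[.466,-.3675,.04]])*1.5).round())
E
```

```text
[ 0.48298145 -0.31438611  0.2061005 ] [-90.01970023  -0.40348116  82.07847858] [ 0.06049697 -0.39107245] [-1.27715431  0.26413786 -0.01961219] 20.75
[[356. 287.]
 [362. 266.]
 [401. 268.]
 [322. 265.]]
```

View pics/w14.png

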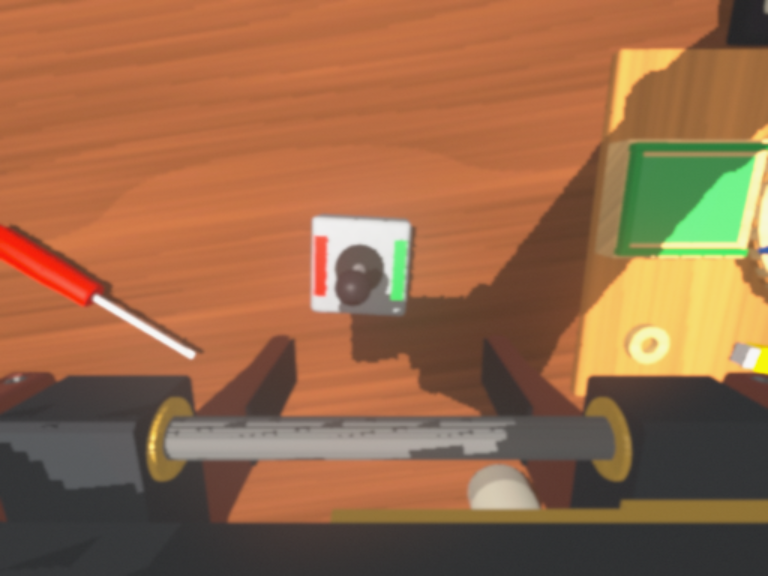

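```bash
cat >> h.py <<'E'
def deltaw(s,w,yaw):
    T=tcpT(s);off=T[:3,:3].T@(np.array(w)-T[:3,3])*1e3
    rot=(R.from_matrix(T[:3,:3]).inv()*R.from_euler('xyz',[-90,0,yaw],degrees=True)).as_rotvec(degrees=True)
    return off.round(1),rot.round(2)
E
python3 -c "
from h import *
from bench import robot
s=robot.read_state();print(deltaw(s,[.472,-.336,.092],80.5))"
```

```text
(array([-26.9, 113.6,   8.6]), array([-0.  ,  1.73,  0.51]))
```

step_arm:
  offset:
    - [-14,20,5]
    - [-10,20,3]
    - [-2,10,0]
    - [0,0,0]
  delta_rot:
    - [0,1.7,0.5]
    - [0,0,0]
    - [0,0,0]
    - [0,0,0]

```text
time: 21.2
tcp_pos: [0.479, -0.3279, 0.1532]
orientation: [-90.0, -0.2, 81.2]
contact_force: [-0.2, -0.4, -0.6]
gripper_width: 0.906
```

```bash
python3 -c "
from h import *
from bench import robot
s=robot.read_state();print(deltaw(s,[.472,-.336,.092],80.5))"
```

```text
(array([-9.4, 61.2,  5.7]), array([0.04, 0.7 , 0.24]))
```

step_arm:
  offset:
    - [-5,10,5]
    - [-4,20,0]
    - [0,20,0]
    - [0,10,0]
    - [0,0,0]
  delta_rot:
    - [0,0.7,0.2]
    - [0,0,0]
    - [0,0,0]
    - [0,0,0]
    - [0,0,0]

```text
time: 21.7
tcp_pos: [0.4768, -0.3321, 0.0925]
orientation: [-90.3, -0.1, 80.8]
contact_force: [-0.0, -0.6, 0.0]
gripper_width: 0.913
```

```bash
python3 look.py w15; python3 -c "
from h import *
from bench import robot
s=robot.read_state();print(deltaw(s,[.472,-.336,.092],80.5))"
```

```text
[ 0.47682332 -0.3321143   0.09247236] [-9.02910861e+01 -6.73232200e-02  8.08187408e+01] [ 0.05686606 -0.40948516] [-0.04027997 -0.5673198   0.02878216] 21.7
(array([-4.5,  1.1,  4.5]), array([0.34, 0.32, 0.06]))
```

View pics/w15.png

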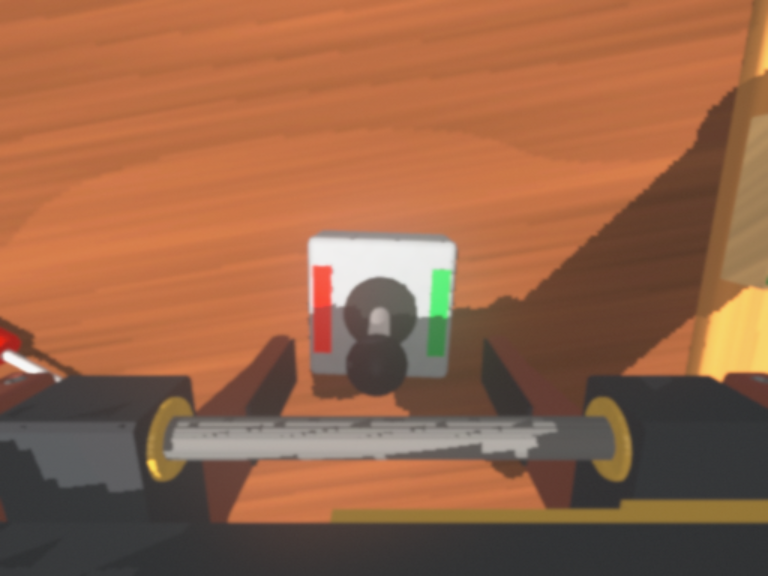

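step_arm:
  offset:
    - [8,0,2]
    - [8,0,0]
    - [5,0,0]
    - [5,0,0]
    - [5,0,0]
    - [5,0,0]
    - [5,0,0]
  delta_rot:
    - [0.3,0.3,0]
    - [0,0,0]
    - [0,0,0]
    - [0,0,0]
    - [0,0,0]
    - [0,0,0]
    - [0,0,0]
  fingers: 80
  squeeze: 20

```text
time: 22.45
tcp_pos: [0.4841, -0.2898, 0.0967]
orientation: [-90.3, 0.1, 80.5]
contact_force: [-0.5, -1.7, -1.6]
gripper_width: 0.912
```

```bash
python3 look.py w16; python3 -c "
from h import *
from bench import robot
s=robot.read_state();print(deltaw(s,[.472,-.336,.092],80.5),s['gripper_width']*87.8)"
```

```text
[ 0.48408858 -0.28977249  0.09672749] [-90.34900021   0.09128794  80.47090569] [ 0.05816777 -0.36654429] [-0.45191437 -1.67812607 -1.62673542] 22.45
(array([-48.6,   4.6,   4.3]), array([ 0.32,  0.02, -0.05])) 79.74424990721722
```

View pics/w16.png

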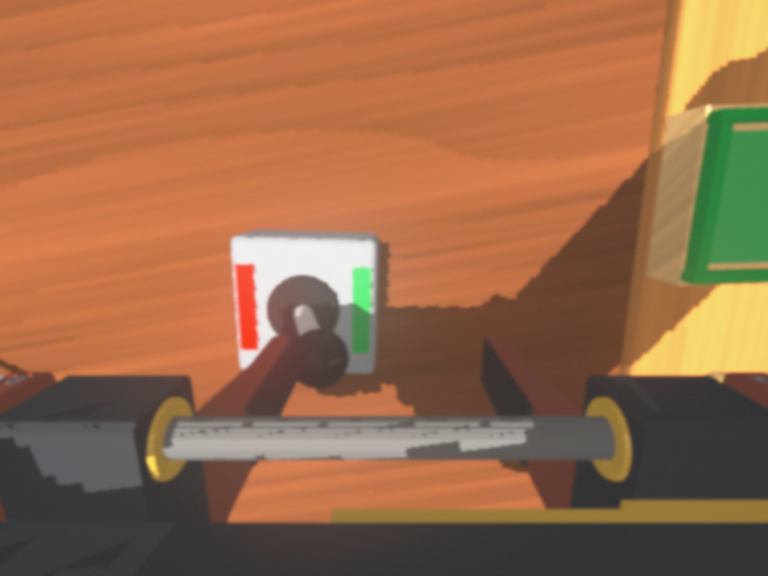

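step_arm:
  offset:
    - [3,2,0]
    - [3,1,0]
    - [0,0,0]
    - [0,0,0]
  delta_rot:
    - [0.3,0,0]
    - [0,0,0]
    - [0,0,0]
    - [0,0,0]

```text
time: 22.9
tcp_pos: [0.4856, -0.2839, 0.094]
orientation: [-90.1, 0.2, 80.5]
contact_force: [-1.2, -2.5, 1.4]
gripper_width: 0.911
```

```bash
python3 look.py w17; python3 -c "
from h import *
from bench import robot
s=robot.read_state();print(deltaw(s,[.472,-.336,.092],80.5),s['gripper_width']*87.8)"
```

```text
[ 0.4856117  -0.28385963  0.09402466] [-90.07937196   0.15724668  80.47394471] [ 0.05885316 -0.36047699] [-1.21908355 -2.52450124  1.40931553] 22.9
(array([-53.6,   2.1,   4.8]), array([ 0.08, -0.03, -0.16])) 80.10558189348096
```

View pics/w17.png

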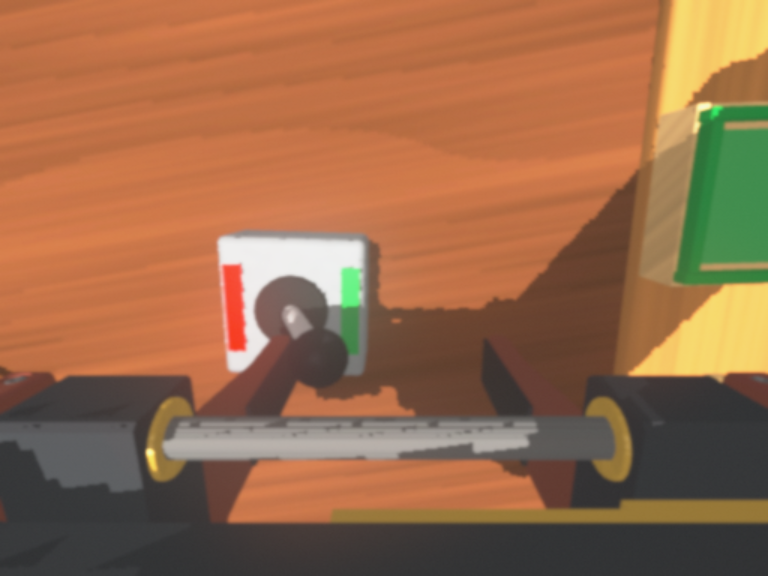

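step_arm:
  offset:
    - [1,0,0]
    - [0,0,0]
    - [0,0,0]
    - [0,0,0]
    - [0,0,0]
    - [0,0,0]
    - [0,0,0]
    - [0,0,0]
  delta_rot:
    - [0,0,0]
    - [0,0,0]
    - [0,0,0]
    - [0,0,0]
    - [0,0,0]
    - [0,0,0]
    - [0,0,0]
    - [0,0,0]

```text
time: 23.75
tcp_pos: [0.4856, -0.2837, 0.094]
orientation: [-90.1, 0.2, 80.4]
contact_force: [-0.5, -2.7, 0.8]
gripper_width: 0.914
```

step_arm:
  offset:
    - [-4,0,0]
    - [-4,0,0]
    - [-4,0,0]
    - [-4,0,0]
    - [-4,0,0]
    - [-2,0,0]
    - [-1,0,0]
    - [0,0,0]
  delta_rot:
    - [0,0,0]
    - [0,0,0]
    - [0,0,0]
    - [0,0,0]
    - [0,0,0]
    - [0,0,0]
    - [0,0,0]
    - [0,0,0]

```text
time: 24.55
tcp_pos: [0.4815, -0.3065, 0.0934]
orientation: [-90.0, 0.0, 80.5]
contact_force: [-0.3, -0.8, 0.2]
gripper_width: 0.909
```

```bash
python3 look.py w18; python3 -c "
from h import *
from bench import robot
s=robot.read_state();print(deltaw(s,[.472,-.336,.092],80.5),s['gripper_width']*87.8)"
```

```text
[ 0.48154357 -0.30654451  0.0934325 ] [-9.00262013e+01  3.42197907e-02  8.04503888e+01] [ 0.05798174 -0.38350727] [-0.316017   -0.7840823   0.20955653] 24.55
(array([-30.8,   1.4,   4.5]), array([ 0.02, -0.04, -0.03])) 80.02209897199933
```

View pics/w18.png

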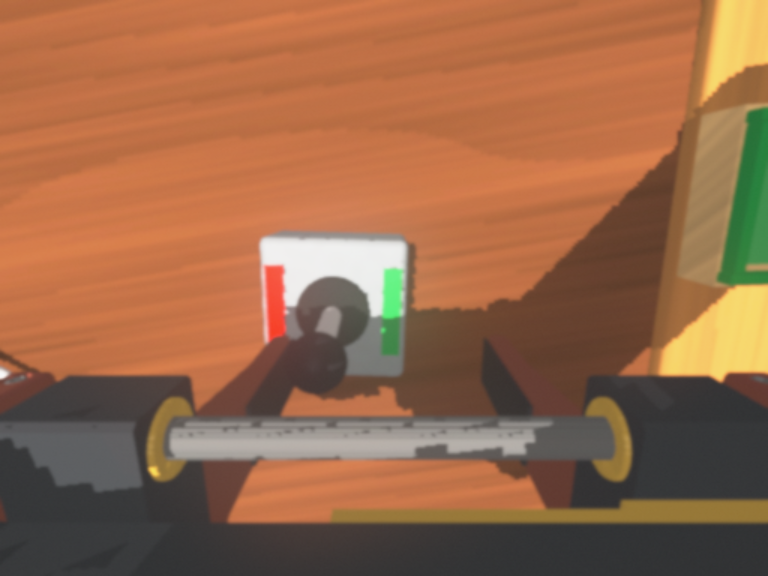

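step_arm:
  offset:
    - [-1,0,0]
    - [-1,0,0]
    - [-1.5,0,0]
    - [-2,0,0]
    - [-6,0,0]
    - [-8,0,0]
    - [-5,0,0]
    - [0,-5,0]
  delta_rot:
    - [0,0,0]
    - [0,0,0]
    - [0,0,0]
    - [0,0,0]
    - [0,0,0]
    - [0,0,0]
    - [0,0,0]
    - [0,0,0]

```text
time: 25.4
tcp_pos: [0.4767, -0.3319, 0.098]
orientation: [-89.9, -0.0, 80.5]
contact_force: [0.0, -0.6, 0.0]
gripper_width: 0.907
```

```bash
python3 look.py w19; python3 -c "
from h import *
from bench import robot
s=robot.read_state();print(deltaw(s,[.472,-.336,.092],80.5),s['gripper_width']*87.8)"
```

```text
[ 0.47671631 -0.33188426  0.09797622] [-8.99312970e+01 -1.59391867e-02  8.04957563e+01] [ 0.05672807 -0.40927225] [ 2.15109199e-04 -5.99128744e-01  1.00606259e-02] 25.4
(array([-4.8,  7.1,  4.7]), array([ 0.02,  0.  , -0.  ])) 79.76828737712998
```

View pics/w19.png

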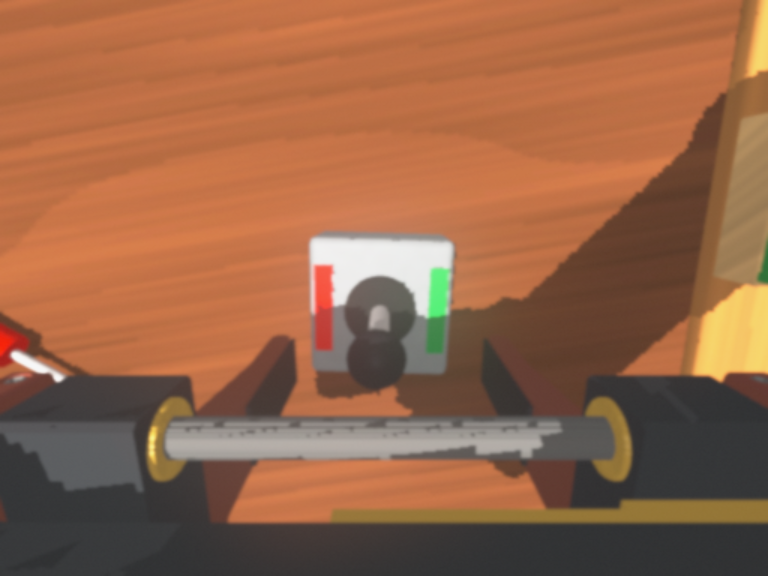

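step_arm:
  offset:
    - [0,-45,0]
    - [0,-45,0]
    - [45,0,8]
    - [45,0,8]
    - [45,0,8]
    - [45,0,8]
    - [45,0,8]
    - [45,0,8]
    - [40,0,6]
    - [10,0,0]
    - [0,0,0]
  delta_rot:
    - [0,0,0]
    - [0,0,0]
    - [0,-1.5,0]
    - [0,0,0]
    - [0,0,0]
    - [0,0,0]
    - [0,0,0]
    - [0,0,0]
    - [0,0,0]
    - [0,0,0]
    - [0,0,0]
  fingers: 80
  squeeze: 10

```text
time: 26.55
tcp_pos: [0.4714, 0.0032, 0.1968]
orientation: [-90.6, -0.0, 81.9]
contact_force: [0.5, -1.0, -0.3]
gripper_width: 0.909
```

```bash
python3 look.py w20; python3 -c "
from h import *
from bench import robot
s=robot.read_state();print(delta(s,-.003,-.060,.058),s['gripper_width']*87.8)"
```

```text
[0.4713721  0.00324106 0.19681867] [-9.05699332e+01 -2.33441440e-02  8.19380098e+01] [ 0.00479544 -0.07815211] [ 0.45452528 -1.01082865 -0.26526604] 26.55
(array([ 18.9, 138.7,   9.3]), array([ 0.57, -0.13,  0.02])) 79.97945451965087
```

View pics/w20.png

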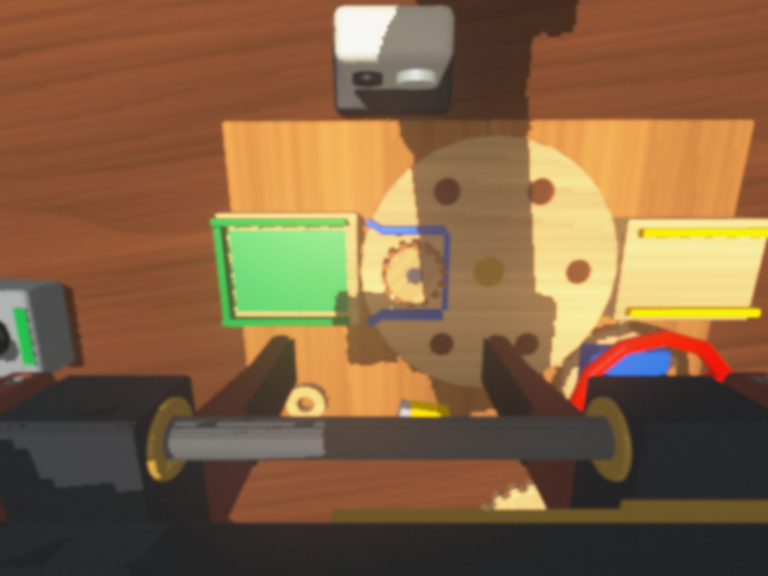

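```bash
python3 -c "
from h import *
s=np.load('w20.npy',allow_pickle=True).item();c=wristcam(s)
print(w2i(back(c,np.array((414,275))/1.5,.072)),w2i(back(c,np.array((489,271))/1.5,.046)))"
```

```text
[-0.00370985 -0.06103507] [-0.00102136 -0.00069962]
```

step_arm:
  offset:
    - [10,20,6]
    - [7,40,3]
    - [0,30,0]
    - [0,10,0]
    - [0,0,0]
  delta_rot:
    - [0.6,0,0]
    - [0,0,0]
    - [0,0,0]
    - [0,0,0]
    - [0,0,0]

```text
time: 27.1
tcp_pos: [0.468, 0.0118, 0.096]
orientation: [-90.3, 0.1, 81.1]
contact_force: [0.9, 0.3, 0.1]
gripper_width: 0.907
```

```bash
python3 look.py w21; python3 -c "
from h import *
from bench import robot
s=robot.read_state();print(delta(s,-.003,-.061,.058),s['gripper_width']*87.8)"
```

```text
[0.46798106 0.01179042 0.09604058] [-9.02905932e+01  6.78276714e-02  8.11135322e+01] [ 0.00024756 -0.0701579 ] [0.85238603 0.31366789 0.13756424] 27.1
(array([ 9.2, 38.7,  4. ]), array([ 0.34, -0.9 , -0.06])) 79.84705564492567
```

View pics/w21.png

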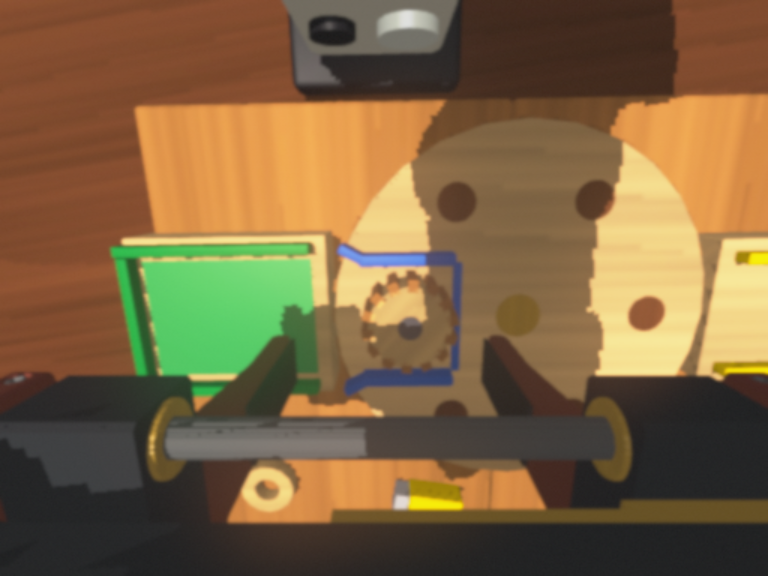

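step_arm:
  offset:
    - [8,5,4]
    - [1,15,0]
    - [0,14,0]
    - [0,5,0]
    - [0,0,0]
  delta_rot:
    - [0.3,-0.9,0]
    - [0,0,0]
    - [0,0,0]
    - [0,0,0]
    - [0,0,0]

```text
time: 27.65
tcp_pos: [0.4707, 0.0223, 0.0619]
orientation: [-90.6, -0.2, 82.0]
contact_force: [-0.5, 0.4, 0.4]
gripper_width: 0.912
```

step_arm:
  offset:
    - [0,0,0]
    - [0,0,0]
    - [0,0,0]
  delta_rot:
    - [0,0,0]
    - [0,0,0]
    - [0,0,0]
  fingers: 60

```text
time: 27.95
tcp_pos: [0.4721, 0.0227, 0.0638]
orientation: [-90.8, -0.2, 82.1]
contact_force: [-0.0, 0.2, -0.2]
gripper_width: 0.695
```

```bash
python3 look.py w22; python3 -c "
from h import *
from bench import robot
s=robot.read_state();print(delta(s,-.003,-.185,.058),s['gripper_width']*87.8)"
```

```text
[0.47208487 0.02274269 0.06384969] [-90.75805153  -0.2337237   82.05515663] [ 0.00278718 -0.05874108] [-0.04873325  0.19134695 -0.15346044] 27.95
(array([-126.3,    5.3,    6. ]), array([0.77, 0.05, 0.24])) 60.70975196059703
```

View pics/w22.png

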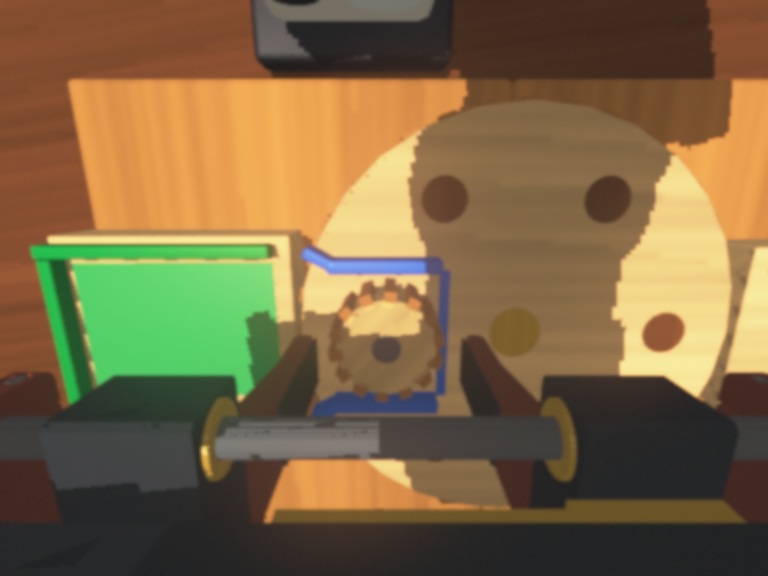

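step_arm:
  offset:
    - [-4,4,4]
    - [-9,1,1]
    - [-10,0,0]
    - [-10,0,0]
    - [-10,0,0]
    - [-10,0,0]
    - [-10,0,0]
    - [-10,0,0]
    - [-10,0,0]
    - [0,0,0]
  delta_rot:
    - [0.8,0,0.2]
    - [0,0,0]
    - [0,0,0]
    - [0,0,0]
    - [0,0,0]
    - [0,0,0]
    - [0,0,0]
    - [0,0,0]
    - [0,0,0]
    - [0,0,0]

```text
time: 29.0
tcp_pos: [0.4539, -0.0677, 0.0587]
orientation: [-89.9, -0.0, 81.9]
contact_force: [0.3, 0.0, 0.8]
gripper_width: 0.682
```

```bash
python3 look.py w23; python3 -c "
from h import *
from bench import robot
s=robot.read_state();print(delta(s,-.003,-.185,.057),s['gripper_width']*87.8)"
```

```text
[ 0.45390967 -0.06765341  0.05871327] [-8.99172745e+01 -1.31622166e-03  8.18946888e+01] [-0.00263044 -0.15078694] [0.27617992 0.00691407 0.7826671 ] 29.0
(array([-34.9,   1.7,   0.4]), array([-0.08, -0.07,  0.02])) 60.17207874246532
```

View pics/w23.png

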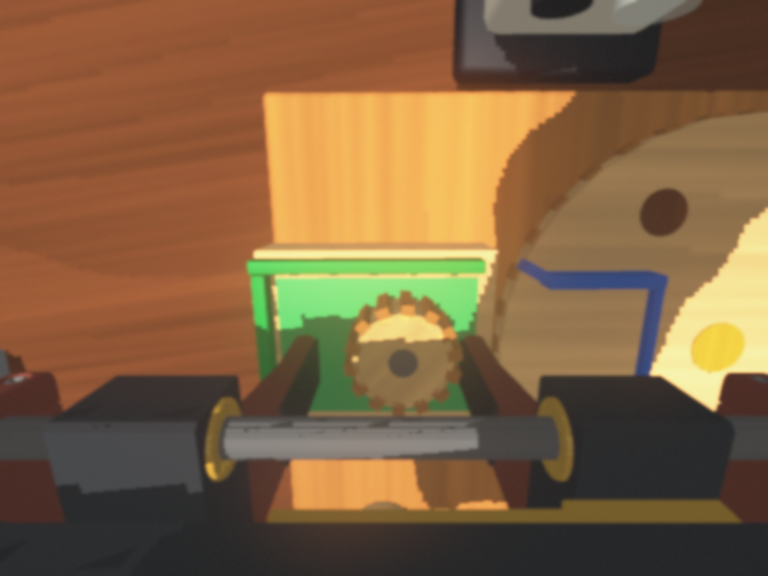

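step_arm:
  offset:
    - [-8,1.5,0]
    - [-8,0,0]
    - [-7,0,0]
    - [-5,0,0]
    - [-3,0,0]
    - [0,0,0]
  delta_rot:
    - [0,0,0]
    - [0,0,0]
    - [0,0,0]
    - [0,0,0]
    - [0,0,0]
    - [0,0,0]

```text
time: 29.65
tcp_pos: [0.4498, -0.0991, 0.057]
orientation: [-89.9, -0.1, 82.0]
contact_force: [-0.2, -0.2, 1.1]
gripper_width: 0.687
```

```bash
python3 look.py w24; python3 -c "
from h import *
from bench import robot
s=robot.read_state();print(delta(s,-.003,-.185,.057),s['gripper_width']*87.8)"
```

```text
[ 0.44983158 -0.09908726  0.05702958] [-8.99314030e+01 -5.69117801e-02  8.20459660e+01] [-0.0022941  -0.18248245] [-0.1593545  -0.18041578  1.13802428] 29.65
(array([-2.7, -0. ,  0.7]), array([-0.07,  0.06,  0.06])) 59.79571385097805
```

View pics/w24.png

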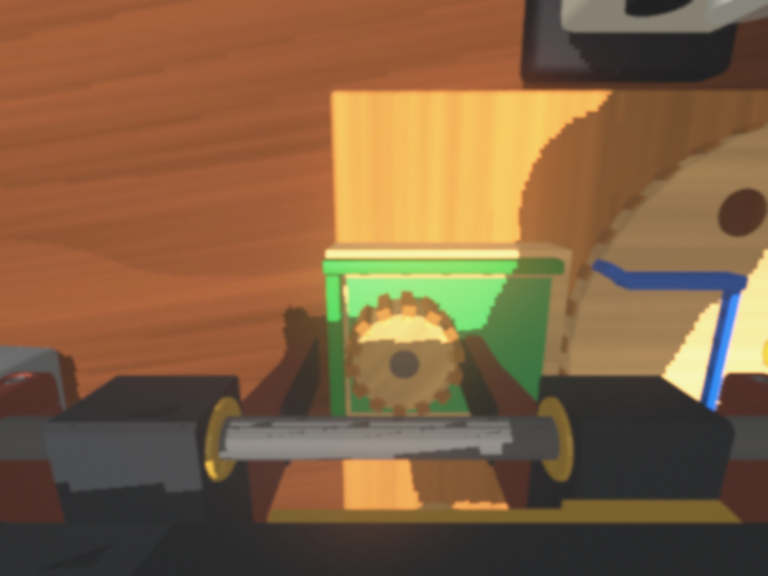

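Nearly touching the stop; a few more millimetres.

step_arm:
  offset:
    - [-2,0,0]
    - [-2,0,0]
    - [-1,0,0]
    - [0,0,0]
  delta_rot:
    - [0,0,0]
    - [0,0,0]
    - [0,0,0]
    - [0,0,0]

```text
time: 30.1
tcp_pos: [0.4497, -0.1017, 0.0571]
orientation: [-89.9, -0.2, 82.2]
contact_force: [0.1, 0.4, -0.4]
gripper_width: 0.685
```

```bash
python3 look.py w25; python3 -c "
from h import *
from bench import robot
s=robot.read_state();print(delta(s,-.003,-.185,.057),s['gripper_width']*87.8)"
```

```text
[ 0.44971716 -0.10166125  0.05710541] [-89.93866041  -0.1825141   82.2168716 ] [-0.00204918 -0.1850473 ] [ 0.101717    0.40517149 -0.35639702] 30.1
(array([0.1, 0.1, 0.9]), array([-0.06,  0.21,  0.18])) 60.23323311945862
```

View pics/w25.png

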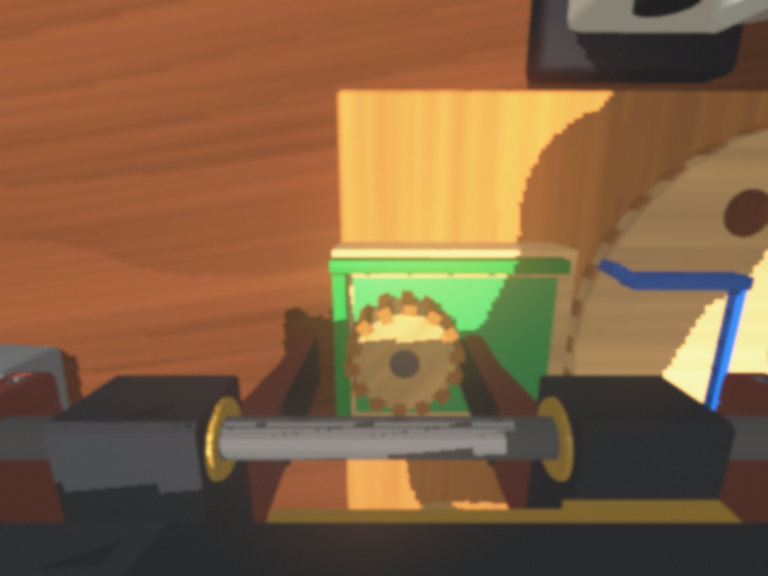

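step_arm:
  offset:
    - [0,0,0]
    - [0,0,0]
    - [0,0,0]
    - [0,-20,0]
    - [0,-40,0]
    - [0,-45,0]
    - [0,-40,0]
    - [40,0,0]
    - [45,0,0]
    - [45,0,0]
    - [45,0,0]
    - [0,0,0]
  delta_rot:
    - [0,0,0]
    - [0,0,0]
    - [0,0,0]
    - [0,0,0]
    - [0,0,0]
    - [0,0,0]
    - [0,0,0]
    - [0,0,0]
    - [0,0,0]
    - [0,0,0]
    - [0,0,0]
    - [0,0,0]
  fingers: 72

```text
time: 31.35
tcp_pos: [0.4751, 0.072, 0.2093]
orientation: [-90.1, -0.1, 81.6]
contact_force: [-0.5, -0.9, -0.1]
gripper_width: 0.815
```

```bash
python3 look.py w26; python3 - <<'E'
from h import *
from bench import robot
for n in("top","scene"):
    im=robot.grab_frame(n); cv2.imwrite(f"pics/{n}26.png",cv2.resize(im[120:300,140:400,::-1] if n=="top" else im[110:310,120:380,::-1],None,fx=2.9,fy=2.9,interpolation=cv2.INTER_CUBIC))
E
```

```text
[0.47505032 0.07203997 0.20926574] [-90.08605089  -0.10155979  81.57285176] [-0.00113709 -0.00951084] [-0.48987155 -0.86358905 -0.11995396] 31.35
```

View pics/top26.png

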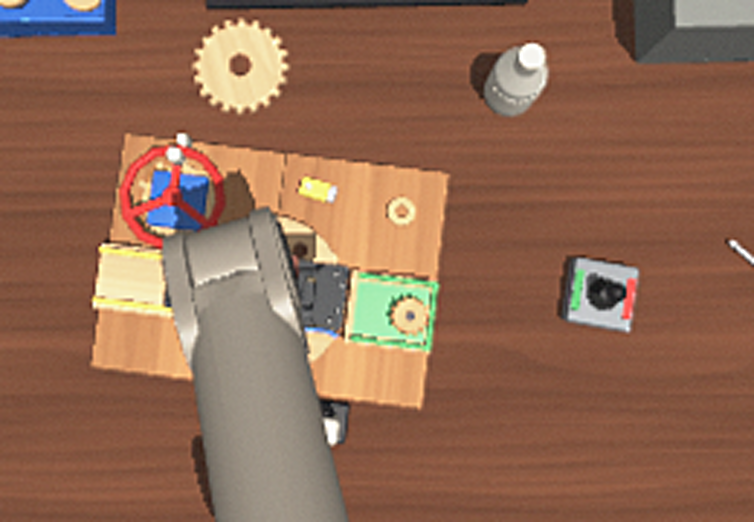

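View pics/scene26.png

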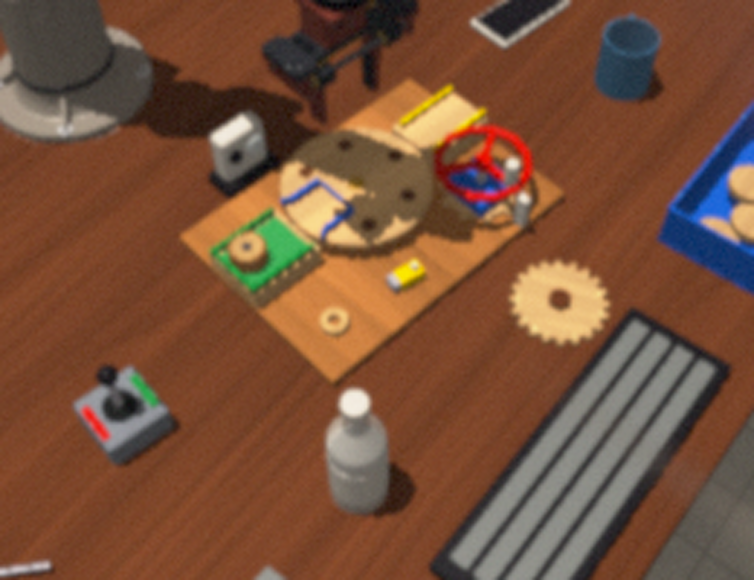

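View pics/w26.png

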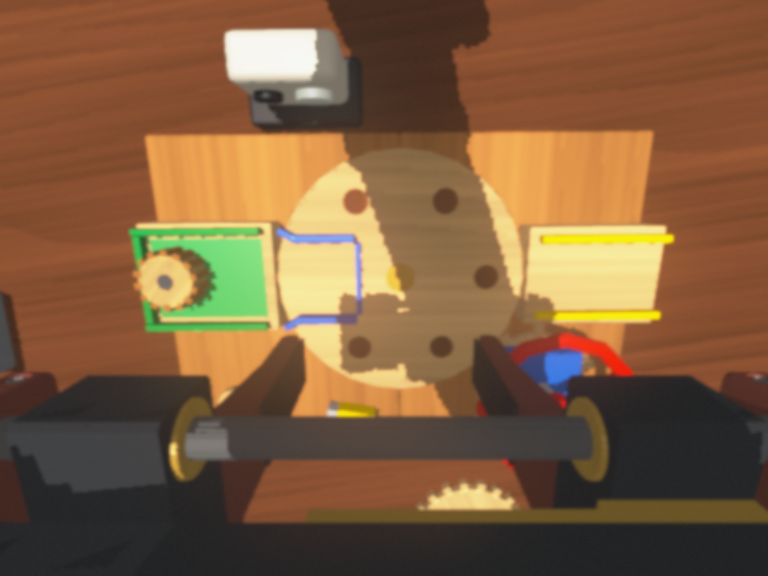

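```bash
python3 -c "
from h import *
s=np.load('w26.npy',allow_pickle=True).item();c=wristcam(s)
print(w2i(back(c,np.array((166,282))/1.5,.0705)),w2i(back(TOP,np.array((409,315))/2.9+[139.7,119.7],.0705)), w2i(back(c,np.array((400,276))/1.5,.046)))
f=lambda u,z:w2i(back(TOP,np.array(u)/2.9+[139.7,119.7],z))
k=f((175,154),.113);h=f((174,196),.078);print(k,h,np.degrees(np.arctan2(*(k-h)[::-1])))
from bench import robot
print(robot.sign_off())"
```

```text
[-0.00354468 -0.17931704] [-0.00289177 -0.17678218] [-0.00149891 -0.00116273]
[0.15138814 0.1248491 ] [0.10471233 0.12499335] -0.17707557361816878
the job is handed in; nothing more can be done
None
```

The job is done and handed in at about 31.5 s on the clock. No verdict is reported.

**What I did**
- I slid the hub off the infeed deck into the blue bay with loosely straddling fingers until it met the stop.
- I gripped the crank knob and turned the handwheel three turns clockwise, then released it at the white mark.
- I tilted the jog lever to green, to about 0.40 rad by my estimate, and kept it past 0.3 rad for about 1.3 s. I followed it back to upright with the finger and saw no tilt towards red.
- I slid the hub out onto the green outfeed deck up to the end stop and lifted clear.

**Last checks**
- **Hub:** it measured y = -179 mm in the wrist image and -177 mm in the top image. Touching the stop is -179 mm.
- **Handwheel:** estimates of the knob's angle disagreed slightly, from 0 to about -3.8°. The last was -0.2°, and spoke alignment put it within about 2° of the mark.
- **Turntable and lever:** the bay faces the outfeed deck, and the lever is upright.
- **Other things:** the motor, spacer, bottle, spare gear and mug looked undisturbed in the last images. The screwdriver and phone showed only in part.
- **Position fit:** the wrist camera put the indexer about 3 mm nearer in x than the top camera did. I used values in between, and it caused no trouble.

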